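Get the specimen pot out from behind the reagent bottles and onto the balance

TASK

The yellow-lidded specimen pot is due for weighing but is hemmed in at the back of the white reagent tray: first stand all three bottles in the blue side tray, then set the yellow-lidded pot in the middle of the balance pan, and only then put the bottles back, each in the middle of the spot of its own cap colour. Keep everything upright, set things down rather than dropping them, and leave the black-lidded pot where it is.

Things in the scene. Friction and masses are not known exactly. Their poses are not given: they have to be found in the camera images.
- blue_bottle: Loose reagent bottle, opaque white body, blue cap and blue band, 0.2 to 0.42 kg. Body 62 mm in diameter up to 78 mm, then a shoulder and a 37 mm neck; screw cap 44 mm in diameter from 107 mm to the top at 135 mm (fixed on; grip it there from above, at any yaw). Origin: centre of its underside, z up; yaw means nothing. Starts on the spot of its own colour.
- green_bottle: Loose reagent bottle, amber glass body, green cap and green band, 0.2 to 0.42 kg. Body 62 mm in diameter up to 78 mm, then a shoulder and a 37 mm neck; screw cap 44 mm in diameter from 107 mm to the top at 135 mm (fixed on; grip it there from above, at any yaw). Origin: centre of its underside, z up; yaw means nothing. Starts on the spot of its own colour.
- red_bottle: Loose reagent bottle, clear body, red cap and red band, 0.2 to 0.42 kg. Body 62 mm in diameter up to 78 mm, then a shoulder and a 37 mm neck; screw cap 44 mm in diameter from 107 mm to the top at 135 mm (fixed on; grip it there from above, at any yaw). Origin: centre of its underside, z up; yaw means nothing. Starts on the spot of its own colour.
- blue_spot: Flat blue spot, 88 mm in diameter, stuck to the floor of the white reagent tray: parking place of the blue-capped bottle. Fixed. Origin: its centre, on the tray floor (3 mm above the bench). Axes: those of the tray; x runs from its front (robot's side) to its back, y along its length. The colours of the places left of, right of and before the yellow-lidded pot change.
- green_spot: Flat green spot, 88 mm in diameter, stuck to the floor of the white reagent tray: parking place of the green-capped bottle. Fixed. Origin: its centre, on the tray floor (3 mm above the bench). Axes: those of the tray; x runs from its front (robot's side) to its back, y along its length. The colours of the places left of, right of and before the yellow-lidded pot change.
- red_spot: Flat red spot, 88 mm in diameter, stuck to the floor of the white reagent tray: parking place of the red-capped bottle. Fixed. Origin: its centre, on the tray floor (3 mm above the bench). Axes: those of the tray; x runs from its front (robot's side) to its back, y along its length. The colours of the places left of, right of and before the yellow-lidded pot change.
- yellow_pot: The wanted pot: clear, loose, yellow lid, 0.08 to 0.17 kg, 50 mm high; tub 52 mm in diameter, fixed lid 56 mm from 36 mm up. Origin: centre of its underside, z up. Stands at the middle back of the reagent tray, a bottle close (66 mm between centres, 3 to 11 mm gap) on its left, right and front: no finger fits until they are away; then 60 mm is free at left and right. Back rail 22 mm from it.
- black_pot: Specimen pot of the same size, black lid; to stay in its front corner of the reagent tray (a steel bowl, 56 mm wide, 34 mm high, stands in the other). Origin: centre of its underside. The reagent tray is white, 190 mm (x) by 250 mm (y), floor 3 mm thick, rim 12 mm high, wire rail 42 mm high round its back and the back half of its sides.
- side_tray: Empty blue plastic tray on the bench, left or right of the reagent tray, fixed. Outside 310 mm (its x) by 128 mm (its y), rim 16 mm high and 4 mm thick, floor 4 mm thick; takes three bottles in a row along its x, 85 to 90 mm apart. Origin: centre of its underside, on the bench.
- balance: White bench balance on the other side of the reagent tray, fixed, 250 by 190 mm. Round steel pan 120 mm in diameter, its top 64 mm above the bench; it does not give. Housing top at 52 mm, display and keys on the robot's side. Origin: on the bench, under the middle of the pan, z up.
There are look-alikes about, which are no part of the job. What is shaped like the green_bottle but purple is not meant.

How it is judged (in metres and radians):
On the way, in this order (a step that is already met when the one before it is completed fails the run):
1. all three bottles stand upright and released in the blue side tray (x of blue_bottle in the frame of side_tray between -0.124 and 0.124 m and y of blue_bottle in the frame of side_tray between -0.034 and 0.034 m and z of blue_bottle in the frame of side_tray between -0.002 and 0.01 m and angle between each of blue_bottle, green_bottle, red_bottle's own z axis and vertical below 0.08 rad and linear speed of each of blue_bottle, green_bottle, red_bottle below 0.03 m/s and contact force between each of blue_bottle, green_bottle, red_bottle and the fingers below 0.05 N and x of green_bottle in the frame of side_tray between -0.124 and 0.124 m and y of green_bottle in the frame of side_tray between -0.034 and 0.034 m and z of green_bottle in the frame of side_tray between -0.002 and 0.01 m and x of red_bottle in the frame of side_tray between -0.124 and 0.124 m and y of red_bottle in the frame of side_tray between -0.034 and 0.034 m and z of red_bottle in the frame of side_tray between -0.002 and 0.01 m), for 0.2 s.
2. the yellow-lidded pot stands released in the middle of the balance pan, with the three bottles still in the side tray (all of step 1 and horizontal distance between yellow_pot and balance below 0.015 m and z of yellow_pot in the frame of balance between 0.06 and 0.069 m and angle between yellow_pot's own z axis and vertical below 0.08 rad and linear speed of yellow_pot below 0.03 m/s and contact force between yellow_pot and the fingers below 0.05 N), for 0.2 s.
At the end, for the whole second after the job is handed in: The yellow-lidded pot stands upright on the balance pan within 15 mm of its middle; each bottle stands upright on the floor of the reagent tray within 15 mm of the middle of the spot of its own cap colour; all four are released and at rest; the black-lidded pot stands within 20 mm of where it was (horizontal distance between yellow_pot and balance below 0.015 m and z of yellow_pot in the frame of balance between 0.06 and 0.069 m and angle between each of yellow_pot, blue_bottle, green_bottle, red_bottle, black_pot's own z axis and vertical below 0.08 rad and linear speed of each of yellow_pot, blue_bottle, green_bottle, red_bottle below 0.03 m/s and contact force between each of yellow_pot, blue_bottle, green_bottle, red_bottle and the fingers below 0.05 N and horizontal distance between blue_bottle and blue_spot below 0.015 m and z of blue_bottle in the frame of blue_spot between -0.003 and 0.006 m and horizontal distance between green_bottle and green_spot below 0.015 m and z of green_bottle in the frame of green_spot between -0.003 and 0.006 m and horizontal distance between red_bottle and red_spot below 0.015 m and z of red_bottle in the frame of red_spot between -0.003 and 0.006 m and distance of black_pot from where it was at the start of the episode below 0.02 m); the robot touches nothing.
It fails at once if a bottle or the yellow-lidded pot is tipped over (angle between any of blue_bottle, green_bottle, red_bottle, yellow_pot's own z axis and vertical above 0.6 rad).
It fails at once if the black-lidded pot is pushed 20 mm or more out of its place (distance of black_pot from where it was at the start of the episode above 0.02 m).
It fails at once if a bottle is dropped (out of the fingers with its foot more than 25 mm above the bench) ((height (world z) of blue_bottle above 0.025 m and contact force between blue_bottle and the fingers below 0.02 N) or (height (world z) of green_bottle above 0.025 m and contact force between green_bottle and the fingers below 0.02 N) or (height (world z) of red_bottle above 0.025 m and contact force between red_bottle and the fingers below 0.02 N)).
It fails at once if the yellow-lidded pot is dropped (out of the fingers with its foot more than 20 mm above the height of the balance pan) (height (world z) of yellow_pot above 0.084 m and contact force between yellow_pot and the fingers below 0.02 N).
It also fails if it takes over 141 s, if anything falls off the work surface, if the arm or the gripper's body presses on something with over 40 N, if the wrist force passes 120 N, or if a joint passes its speed limit or range.

ROBOT

A 6-joint arm with a two-finger parallel gripper is mounted at the origin on the work surface. World frame = base frame: x ahead of the robot, y to its left, z up, the work surface at z = 0. Lengths are in mm, angles in rad, forces in N, time in s.
With the tool pointing down it reaches from about 325 to 775 mm from the base axis. Payload 9.3 kg.
Tool frame: the origin (TCP) lies at the very end of the fingers, on their centre line; the grasp point (between the pads) lies 19 mm behind it; x points along the fingers, y is the direction in which the jaws open and shut, and the axes are right-handed (so a half turn about x gives the same grasp; the last joint's range is limited). The gripper opens to 85 mm and grips with 20 to 120 N. Pads are 22 mm wide; open, the fingers measure 114 mm over their backs; the gripper's body (76 mm by 85 mm) begins 54 mm behind the grasp point. The pads swing forward as they close: fully open they stand 13 mm farther back than shut.
Start: joints at [-1.447, 0.259, 0.021, 1.334, 0, 1.418], TCP at [150.297, -529.063, 231.279] pointing down, gripper open.
Joint ranges: [-3.04, 3.04], [-0.91, 1.82], [-1.04, 1.36], [-1.92, 1.95], [-1.52, 1.45], [-3.14, 3.14]. Speed limits (rad/s): [2.22, 2.22, 2.79, 3.14, 3.14, 3.14].

INTERFACE

Orientations are given as [roll, pitch, yaw] about the fixed x, y, z axes, in that order (R = Rz(yaw) Ry(pitch) Rx(roll)).
In Python, from cell import r, read_camera gives the robot as it stands.
- The arm moves only by the shell command python3 -m crank 'ROWS' [OPENING] [FORCE]. ROWS is JSON, a list that holds one entry, the list of rows, each a list of 4 numbers: the shift along the tool's x, y, z in m, then the turn about the tool's x in rad. In form: [[[dx, dy, dz, roll], ...]]. A call has 1 to 8 rows; each row is the pose to reach, as a shift and turn from the pose commanded when the call began, along the tool's axes at that moment; what a row does not reach only later rows make up. A row lasts 1/12 s, in which the tool goes at most 41.7 mm and 7.16 degrees, less where a joint would pass 70% of its speed; a pose out of reach is approached as far as the arm can. A call with a gripper value outside its range is refused whole. OPENING is the gripper's target within -1 to 1 (fully open at 1, half-way at 0, shut at -1), set as the call begins (- or left out, the last holds). The fingers move at their own pace and stop on an object; FORCE is the grip in N (left out, the last holds). Time passes only in rows, so rows that repeat a pose let the fingers close. It gives the time, the measured TCP pose, the force and the opening at its end, in the units of the state.
- r.state(): the state, without advancing time (a new reading comes with each control period).
- read_camera(name): name is "side" or "top"; returns a dict with "frame" (384x512x3 uint8, red, green, blue), "depth" (384x512 float32, mm along the optical axis (not along the pixel's ray), 0 where there is no reading), "fx", "fy", "cx", "cy" (pixels), "xyz" and "orientation" of the camera in the world. Camera axes: x right, y up, looking along -z (the intrinsics and any distortion apply to the point x, -y, -z); pixel columns grow to the right and rows downward; lengths in mm; the calibration is good to about 2 mm. A picture is of the moment at which its call begins.
- r.finish_job(): hands the job in, once; it reports no verdict.
The state is a dict: "time_s": time; "joint_pos": joint angles; "qvel": joint speeds; "effort": joint torques, N m; "eef_pos": TCP position; "tool_rot": TCP orientation; "force": force on the tool from outside, world axes, zero at the start; "ft_torque": the same for the moment, N m; "finger_gap": finger opening in mm.
Only numpy, scipy, OpenCV 4.12 (cv2) and the standard library are available. Lean on these libraries where they do the work, as an engineer would, in place of code of your own. Each camera call takes 0.05 s, during which the arm holds its last target.

## Working session

There is one attempt and no reset: what is moved stays moved. The work goes in short steps, Python scripts to look and compute and a shell command to move; the robot and the scene stay as the last step left them, time stands still between calls to the robot, and variables do not carry over. Pictures are saved under pics/ and viewed, and the job is handed in when it is done.

```bash
ls; mkdir -p pics; python3 - <<'E'
from cell import r, read_camera
import cv2
print(r.state())
for n in("top","side"):
    c=read_camera(n); cv2.imwrite(f"pics/{n}0.png",c["frame"][:,:,::-1]); print(n,c["fx"],c["fy"],c["cx"],c["cy"],c["xyz"],c["orientation"],[k for k in c])
E
```

```text
pics
{'time_s': 0.0, 'joint_pos': array([-1.44661267e+00,  2.59171254e-01,  2.07485330e-02,  1.33368394e+00,
        1.93544169e-05,  1.41817768e+00]), 'qvel': array([-4.51893695e-05,  2.00457301e-03, -2.82148830e-04, -1.16553594e-03,
       -2.84993657e-03,  8.98069800e-04]), 'effort': array([-5.70629545e-04, -5.55639267e+01,  3.44531286e+01,  1.37172683e-02,
       -2.30151836e-04, -7.64053652e-06]), 'eef_pos': array([ 150.2605035 , -528.78384553,  230.67233158]), 'tool_rot': array([-1.73818447,  1.56948585,  1.68021047]), 'force': array([ 0.30224795, -0.74223605,  0.53196268]), 'ft_torque': array([ 0.01156427,  0.0028403 , -0.00940049]), 'finger_gap': 85.73284358905455}
top 437.562823484565 437.562823484565 251.93616992368635 192.7806803879367 [395.51676858   3.7208415  975.43857946] [ 0.10199017  0.00321199 -1.56950547] ['frame', 'depth', 'fx', 'fy', 'cx', 'cy', 'xyz', 'orientation']
side 388.9921896348258 388.9921896348258 256.176290308189 191.2150371712849 [ 459.76007563 -633.88140754  710.08569888] [ 0.7546479  -0.00755867 -0.07663049] ['frame', 'depth', 'fx', 'fy', 'cx', 'cy', 'xyz', 'orientation']
```

View pics/top0.png

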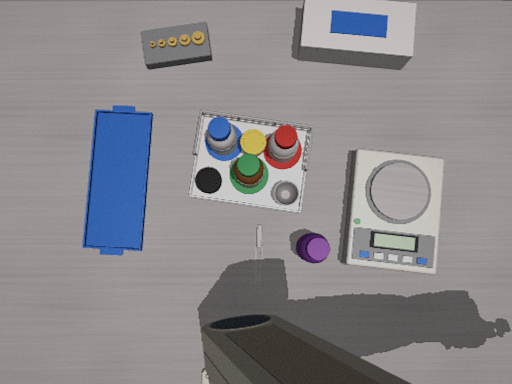

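View pics/side0.png

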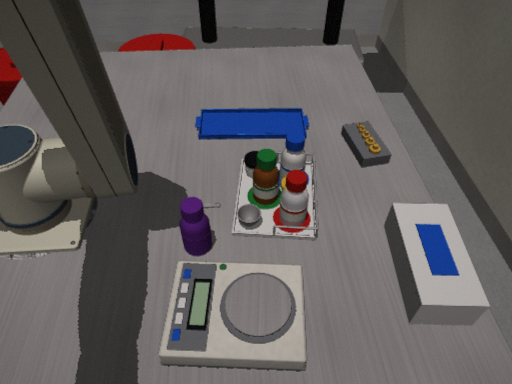

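The top view shows blue cap (220,128), yellow lid (253,142), red cap (286,135), green cap (249,165), black lid (208,180) and the blue tray at left. The balance pan is at (400,192) on the right. The purple look-alike is at (318,247) outside the tray and is not meant.

```bash
cat > h.py <<'E'
import numpy as np, cv2
from scipy.spatial.transform import Rotation as R
from cell import r, read_camera
def ray(c,u,v):
    d=np.array([(u-c["cx"])/c["fx"],-(v-c["cy"])/c["fy"],-1.0])
    return R.from_euler("xyz",c["orientation"]).as_matrix()@d
def at(c,u,v,z):
    d=ray(c,u,v); o=np.array(c["xyz"]); return o+d*(z-o[2])/d[2]
def cloud(c):
    v,u=np.mgrid[:384,:512]; d=np.stack([(u-c["cx"])/c["fx"],-(v-c["cy"])/c["fy"],-np.ones(u.shape)],-1)
    p=(d*c["depth"][...,None])@R.from_euler("xyz",c["orientation"]).as_matrix().T+np.array(c["xyz"])
    p[c["depth"]<=0]=np.nan; return p
def proj(c,p):
    q=R.from_euler("xyz",c["orientation"]).as_matrix().T@(np.array(p)-np.array(c["xyz"]))
    return c["cx"]-c["fx"]*q[0]/q[2], c["cy"]+c["fy"]*q[1]/q[2]
def crop(c,x0,y0,x1,y1,k,name):
    im=cv2.resize(c["frame"][y0:y1,x0:x1,::-1],None,fx=k,fy=k,interpolation=cv2.INTER_CUBIC); cv2.imwrite("pics/"+name,im)
def blob(c,P,h0,h1,zl,zh,s=90,vmin=60,reg=None):
    hsv=cv2.cvtColor(c["frame"],cv2.COLOR_RGB2HSV)
    m=(hsv[...,0]>=h0)&(hsv[...,0]<=h1)&(hsv[...,1]>=s)&(hsv[...,2]>=vmin)&(P[...,2]>zl)&(P[...,2]<zh)
    if reg: m[:reg[1]]=0;m[reg[3]:]=0;m[:,:reg[0]]=0;m[:,reg[2]:]=0
    return m
E
python3 - <<'E'
from h import *
for n in("top","side"):
    c=read_camera(n);P=cloud(c); np.savez(f"{n}0.npz",**c)
    if n=="top":
        crop(c,180,100,330,220,5,"top_crop0.png"); crop(c,60,90,180,270,3,"top_tray0.png")
    else: crop(c,220,120,330,250,5,"side_crop0.png")
    for nm,h0,h1,zl,zh in(("blue",105,128,125,145),("green",50,85,125,145),("red",0,6,125,145),("yellow",22,32,45,60)):
        m=blob(c,P,h0,h1,zl,zh); p=P[m]
        if len(p)<5: print(n,nm,"none");continue
        (x,y),rad=cv2.minEnclosingCircle(p[:,:2].astype(np.float32))
        print(n,nm,len(p),p.mean(0).round(1),np.median(p[:,2]).round(1),"circle",round(x,1),round(y,1),round(rad,1))
    for nm,u,v in (("floor",60,300),):
        print(P[v,u])
E
```

```text
top blue 400 [608.9  71.8 137.5] 138.0 circle 610.8 72.8 22.7
top green 397 [536.4  14.4 138. ] 138.2 circle 537.1 14.1 22.1
top red 396 [593.  -58.7 137.9] 138.1 circle 593.7 -59.1 22.0
top yellow 512 [601.5   6.2  53.6] 53.8 circle 699.9 84.7 154.4
[259.37436571 425.6881626    2.67802137]
side blue 231 [608.9  64.3 134.6] 135.6 circle 612.4 12.1 79.5
side green 200 [536.7  12.4 136.2] 136.2 circle 537.4 13.4 22.4
side red 291 [591.6 -64.4 135.1] 135.9 circle 593.4 -61.7 22.7
side yellow 37 [577.9   6.5  50.6] 51.1 circle 581.1 8.1 16.4
[ 105.24917031 -233.8716127    -3.40285727]
```

View pics/top_crop0.png

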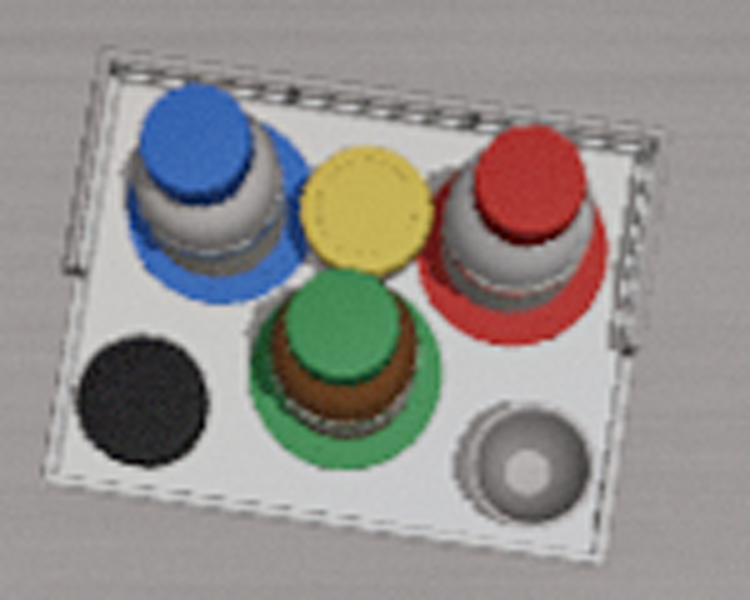

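View pics/top_tray0.png

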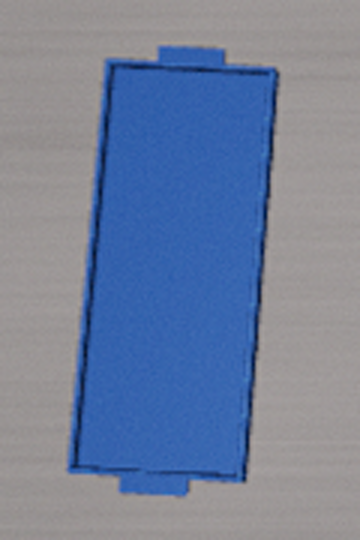

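View pics/side_crop0.png

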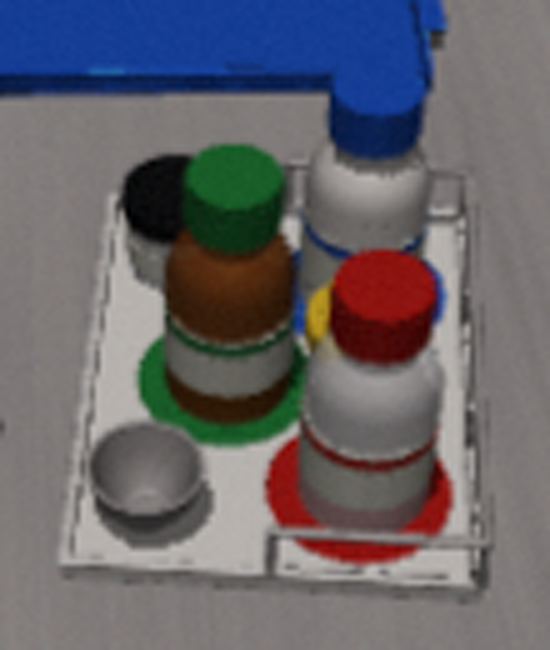

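The enlarged crop confirms the target: yellow lid between blue (left), red (right) and green (front) caps. The black pot is front left and the bowl front right. Next I measure the spots, tray and pan.

```bash
python3 - <<'E'
from h import *
from scipy.optimize import least_squares
c=dict(np.load("top0.npz"));P=cloud(c)
def fitc(p,rad=None):
    f=lambda q: np.hypot(p[:,0]-q[0],p[:,1]-q[1])-(rad if rad else q[2])
    s=least_squares(f,[*p.mean(0),rad or 40],loss="soft_l1",f_scale=1.5); return s.x.round(1),np.abs(f(s.x)).mean().round(2)
# spots: colored pixels near floor, outer convex hull points
hsv=cv2.cvtColor(c["frame"],cv2.COLOR_RGB2HSV)
for nm,h0,h1,cen in(("blue",105,128,(611,73)),("green",50,85,(537,14)),("red",0,8,(594,-59))):
    m=(hsv[...,0]>=h0)&(hsv[...,0]<=h1)&(hsv[...,1]>90)&(hsv[...,2]>50)&(P[...,2]<25)
    v,u=np.nonzero(m); q=np.array([at(c,a,b,3)[:2] for a,b in zip(u,v)])
    q=q[np.hypot(*(q-cen).T)<60]
    # outermost per angle, only visible front half
    from collections import defaultdict
    ctr=np.array(cen,float)
    for it in range(3):
        d=q-ctr; rr=np.hypot(*d.T); an=np.round(np.arctan2(d[:,1],d[:,0])*12)
        pts=np.array([q[an==a][rr[an==a].argmax()] for a in set(an) if rr[an==a].max()>38])
        s=fitc(pts); ctr=s[0][:2]
    print(nm,s,"fixed44",fitc(pts,44),len(pts))
for nm,col,z0,z1,h in(("yellow",(18,35),45,60,53),):
    m=(hsv[...,0]>=18)&(hsv[...,0]<=35)&(hsv[...,1]>90)&(P[...,2]>z0)&(P[...,2]<z1); m[:120]=0
    v,u=np.nonzero(m); q=np.array([at(c,a,b,h)[:2] for a,b in zip(u,v)]); print(nm,q.mean(0),cv2.minEnclosingCircle(q.astype(np.float32)))
# pan
m=(P[...,2]>58)&(P[...,2]<72); m[:,:345]=0; m=cv2.morphologyEx(m.astype(np.uint8),cv2.MORPH_OPEN,np.ones((3,3)))
n,l,st,ce=cv2.connectedComponentsWithStats(m); i=st[1:,4].argmax()+1; p=P[l==i]
print("pan",p.mean(0),cv2.minEnclosingCircle(p[:,:2].astype(np.float32)),ce[i],at(c,*ce[i],64))
# side tray
m=((hsv[...,0]>=100)&(hsv[...,0]<=128)&(hsv[...,1]>120)).astype(np.uint8); m[:,160:]=0; m=cv2.morphologyEx(m,cv2.MORPH_OPEN,np.ones((3,25)))
v,u=np.nonzero(m); rc=cv2.minAreaRect(np.stack([u,v],1).astype(np.float32)); print(rc)
b=cv2.boxPoints(rc); w=np.array([at(c,*x,16) for x in b]); print(w.round(1),w.mean(0),np.hypot(*(w[1]-w[0])[:2]),np.hypot(*(w[2]-w[1])[:2]))
print("traydepth",P[170:190,110:130,2].mean())
E
```

```text
blue (array([611.9,  70.2,  42.4]), np.float64(0.91)) fixed44 (array([613.4,  70.5,  44. ]), np.float64(1.55)) 48
green (array([536.6,  14.5,  41.8]), np.float64(0.51)) fixed44 (array([538.9,  14.7,  44. ]), np.float64(1.7)) 56
red (array([593. , -60.7,  42.3]), np.float64(1.22)) fixed44 (array([594.8, -60.7,  44. ]), np.float64(1.73)) 53
yellow [600.29994924   5.4725738 ] ((599.8906860351562, 5.137440204620361), 28.094017028808594)
pan [ 493.26438429 -300.43200422   64.39063854] ((493.5097351074219, -301.6997375488281), 61.32113265991211) [398.80776775 190.82385249] [ 493.20671801 -300.56653721   64.        ]
((117.59684753417969, 180.03688049316406), (59.04065704345703, 140.42794799804688), 4.899092674255371)
[[373.6 376.7  16. ]
 [686.3 362.4  16. ]
 [674.7 229.6  16. ]
 [362.8 248.1  16. ]] [524.33238572 304.17116131  16.        ] 313.0310749579128 133.3399981066308
traydepth nan
```

```bash
cat > to.py <<'E'
import sys; from h import *
def rel(t,yawj=None):
    s=r.state(); M=R.from_euler("xyz",s["tool_rot"]).as_matrix()
    d=M.T@(np.array(t)-s["eef_pos"])/1000
    print("shift",d.round(4),end=" ")
    if yawj is not None:
        w=np.array([np.sin(-yawj),np.cos(yawj),0]) # y axis of a frame with yaw yawj
        b=M.T@w; a=np.arctan2(b[2],b[1]); print("roll",round(a,3),"or",round(a-np.sign(a)*np.pi,3),end=" ")
    print("t",round(s["time_s"],2),"j",s["joint_pos"].round(2),"gap",round(s["finger_gap"],1),"toolx",M[:,0].round(3),"tooly",M[:,1].round(3))
if __name__=="__main__":
    a=[float(x) for x in sys.argv[1:]]; rel(a[:3],a[3] if len(a)>3 else None)
E
python3 to.py 536.8 14.3 231 -0.12
```

```text
shift [ 3.000e-04 -4.169e-01 -5.202e-01] roll -2.745 or 0.397 t 0.2 j [-1.45  0.26  0.02  1.33 -0.    1.42] gap 85.5 toolx [-0.     0.001 -1.   ] tooly [ 0.273 -0.962 -0.001]
```

```bash
python3 -m crank '[[[0,-0.017,-0.022,-0.11],[0,-0.035,-0.043,-0.23],[0,-0.052,-0.065,-0.34],[0,-0.07,-0.087,-0.46],[0,-0.087,-0.108,-0.57],[0,-0.104,-0.13,-0.69],[0,-0.122,-0.151,-0.8],[0,-0.139,-0.173,-0.915]]]' 1
python3 to.py 536.8 14.3 231 -0.12
```

```text
time_s: 0.87
eef_pos: [279.1, -346.7, 231.3]
tool_rot: [-2.486, 1.571, 1.852]
force: [0.6, -0.2, 0.2]
finger_gap: 85.2
shift [ 3.000e-04  1.080e-01 -4.302e-01] roll -1.825 or 1.317 t 0.87 j [-1.08  0.08 -0.2   1.29  0.    0.86] gap 85.2 toolx [-0.  0. -1.] tooly [ 0.931 -0.365 -0.   ]
```

```bash
python3 -m crank '[[[0,0.007,-0.027,-0.115],[0,0.014,-0.054,-0.23],[0,0.02,-0.081,-0.345],[0,0.027,-0.108,-0.46],[0,0.034,-0.135,-0.575],[0,0.041,-0.162,-0.69],[0,0.047,-0.189,-0.8],[0,0.054,-0.215,-0.92]]]'
python3 to.py 536.8 14.3 231 -0.12
```

```text
time_s: 1.53
eef_pos: [408.9, -166.9, 231.3]
tool_rot: [0.719, 1.571, -0.306]
force: [-0.3, 0.3, 0.6]
finger_gap: 85.3
shift [ 0.0003  0.2034 -0.0883] roll -0.904 or 2.237 t 1.53 j [-0.58  0.07 -0.21  1.29  0.    0.45] gap 85.3 toolx [ 0. -0. -1.] tooly [0.854 0.52  0.   ]
```

```bash
python3 -m crank '[[[0,0.026,-0.011,-0.115],[0,0.052,-0.022,-0.23],[0,0.078,-0.034,-0.345],[0,0.104,-0.045,-0.46],[0,0.13,-0.056,-0.575],[0,0.155,-0.067,-0.69],[0,0.18,-0.078,-0.8],[0,0.2034,-0.0883,-0.904]]]'
python3 -m crank '[[[0,0,0,0],[0,0,0,0]]]'
python3 to.py 536.8 14.3 102 -0.12; python3 - <<'E'
from h import *
c=read_camera("side"); cv2.imwrite("pics/s1.png",c["frame"][:,:,::-1])
E
```

```text
time_s: 2.2
eef_pos: [537.9, 13.6, 231.1]
tool_rot: [2.927, 1.571, 2.808]
force: [-0.3, -0.9, -0.1]
finger_gap: 85.3
time_s: 2.37
eef_pos: [537.5, 13.1, 230.7]
tool_rot: [-3.023, 1.57, 3.136]
force: [-0.4, -0.5, -1.3]
finger_gap: 85.4
shift [ 0.1287  0.0011 -0.0007] roll -0.004 or 3.137 t 2.37 j [-0.13  0.24 -0.01  1.33 -0.   -0.01] gap 85.4 toolx [-0.001  0.    -1.   ] tooly [ 0.124  0.992 -0.   ]
```

View pics/s1.png

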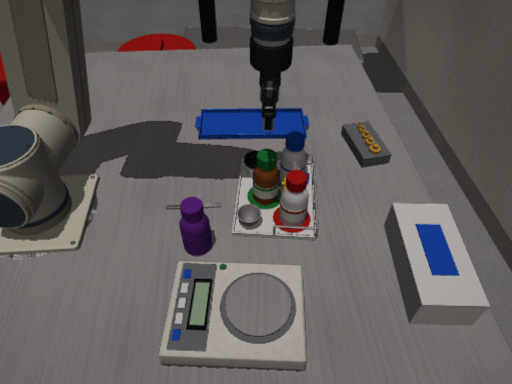

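```bash
python3 -m crank '[[[0.02,0.001,-0.0007,0],[0.04,0.001,-0.0007,0],[0.06,0.001,-0.0007,0],[0.08,0.001,-0.0007,0],[0.1,0.001,-0.0007,0],[0.115,0.001,-0.0007,0],[0.124,0.001,-0.0007,0],[0.129,0.001,-0.0007,0]]]'
python3 - <<'E'
from h import *
c=read_camera("side"); crop(c,210,70,330,230,4,"s2.png")
c=read_camera("top"); crop(c,180,80,330,220,4,"t2.png")
E
python3 to.py 536.8 14.3 102 -0.12
```

```text
time_s: 3.08
eef_pos: [535.9, 12.4, 101.4]
tool_rot: [-3.033, 1.569, 3.122]
force: [0.1, 0.1, 0.2]
finger_gap: 85.3
shift [0.0001 0.0017 0.0002] roll -0.007 or 3.134 t 3.18 j [-0.13  0.31 -0.25  1.01 -0.   -0.01] gap 85.4 toolx [-0.001  0.    -1.   ] tooly [ 0.127  0.992 -0.   ]
```

View pics/s2.png

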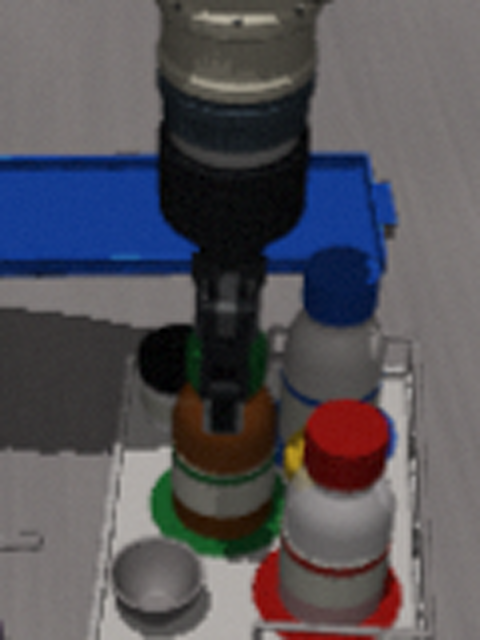

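View pics/t2.png

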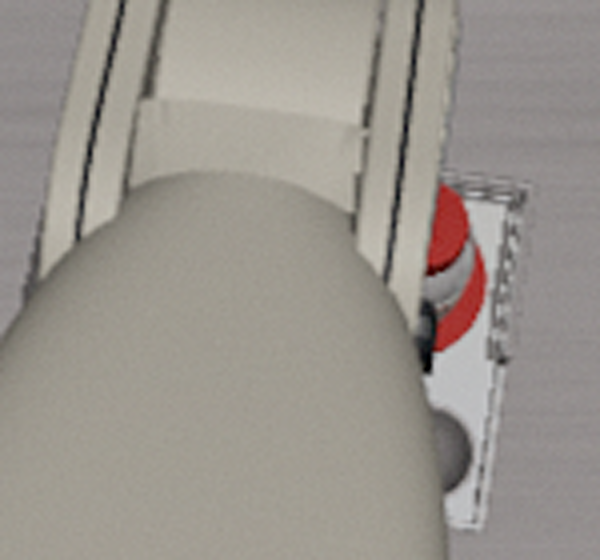

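```bash
python3 -m crank '[[[0,0.0017,0,0],[0,0.0017,0,0],[0,0.0017,0,0],[0,0.0017,0,0],[0,0.0017,0,0],[0,0.0017,0,0],[0,0.0017,0,0],[0,0.0017,0,0]]]' -1 50; python3 -m crank '[[[0,0,0,0],[0,0,0,0],[0,0,0,0],[0,0,0,0]]]'; python3 to.py 437 309.5 250 -0.12
```

```text
time_s: 3.85
eef_pos: [537.4, 14.9, 103.2]
tool_rot: [-0.033, 1.569, -0.158]
force: [-1.4, 0.7, 5.3]
finger_gap: 43.1
time_s: 4.18
eef_pos: [537.4, 14.9, 103.2]
tool_rot: [-0.052, 1.569, -0.178]
force: [-0.8, -0.3, 6.2]
finger_gap: 43.0
shift [-0.147   0.2797 -0.1363] roll -0.006 or 3.136 t 4.18 j [-0.13  0.31 -0.25  1.01 -0.   -0.  ] gap 43.0 toolx [ 0.001 -0.    -1.   ] tooly [ 0.125  0.992 -0.   ]
```

```bash
python3 -m crank '[[[-0.005,0,0,0],[-0.015,0,0,0],[-0.035,0,0,0],[-0.06,0,0,0],[-0.085,0,0,0],[-0.11,0,0,0],[-0.135,0,0,0],[-0.15,0,0,0]]]'; python3 to.py 437 309.5 250 -0.12
```

```text
time_s: 4.85
eef_pos: [537.2, 14.9, 255.7]
tool_rot: [-0.014, 1.568, -0.14]
force: [1.1, -0.4, -3.0]
finger_gap: 42.9
shift [ 0.0053  0.2797 -0.1364] roll -0.006 or 3.136 t 4.85 j [-0.13  0.23  0.04  1.38 -0.   -0.  ] gap 42.9 toolx [ 0.003 -0.    -1.   ] tooly [ 0.125  0.992 -0.   ]
```

```bash
python3 -m crank '[[[0,0.01,-0.005,0],[0,0.03,-0.015,0],[0,0.055,-0.027,0],[0,0.085,-0.041,0],[0,0.115,-0.056,0],[0,0.145,-0.071,0],[0,0.175,-0.085,0],[0,0.205,-0.1,0]]]'; python3 -m crank '[[[0,0.025,-0.012,0],[0,0.05,-0.025,0],[0,0.065,-0.032,0],[0,0.073,-0.036,0],[0,0.073,-0.036,0],[0,0.073,-0.036,0]]]'; python3 to.py 437 309.5 104 -0.12
python3 - <<'E'
from h import *
c=read_camera("side"); cv2.imwrite("pics/s3.png",c["frame"][:,:,::-1])
E
```

```text
time_s: 5.52
eef_pos: [461.9, 232.5, 251.8]
tool_rot: [-2.873, 1.57, -2.999]
force: [0.6, 0.9, -2.7]
finger_gap: 43.0
time_s: 6.02
eef_pos: [436.6, 307.6, 251.9]
tool_rot: [-2.166, 1.57, -2.29]
force: [0.8, -0.3, -2.3]
finger_gap: 42.8
shift [0.1479 0.002  0.0003] roll -0.005 or 3.137 t 6.02 j [ 0.46  0.23  0.03  1.38 -0.    0.58] gap 42.8 toolx [-0.001 -0.001 -1.   ] tooly [ 0.125  0.992 -0.001]
```

View pics/s3.png

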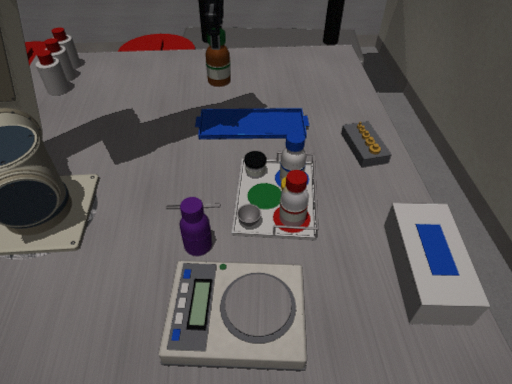

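```bash
python3 -m crank '[[[0.015,0.002,0,0],[0.035,0.002,0,0],[0.058,0.002,0,0],[0.08,0.002,0,0],[0.1,0.002,0,0],[0.115,0.002,0,0],[0.125,0.002,0,0],[0.13,0.002,0,0]]]'; python3 -m crank '[[[0.003,0,0,0],[0.006,0,0,0],[0.009,0,0,0],[0.012,0,0,0],[0.0135,0,0,0],[0.0145,0,0,0],[0.0145,0,0,0]]]'; python3 to.py 437 309.5 104 -0.12
python3 - <<'E'
from h import *
c=read_camera("side"); crop(c,160,30,320,150,4,"s4.png")
E
```

```text
time_s: 6.73
eef_pos: [437.2, 308.5, 121.0]
tool_rot: [-2.466, 1.569, -2.594]
force: [0.0, 0.2, -3.0]
finger_gap: 42.7
time_s: 7.32
eef_pos: [437.1, 309.8, 107.8]
tool_rot: [0.723, 1.571, 0.598]
force: [-0.3, 0.9, -2.2]
finger_gap: 42.7
shift [ 0.0038 -0.0003 -0.0001] roll -0.006 or 3.136 t 7.32 j [ 0.46  0.3  -0.24  1.03  0.    0.59] gap 42.7 toolx [ 0.  0. -1.] tooly [0.125 0.992 0.   ]
```

View pics/s4.png

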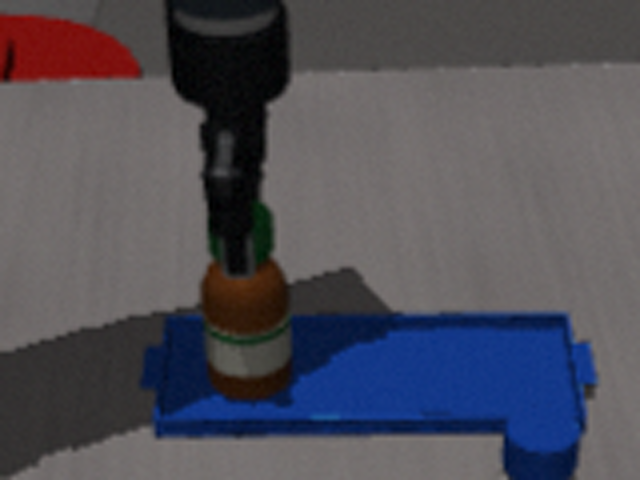

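```bash
python3 -m crank '[[[0.001,0,0,0],[0.002,0,0,0],[0.003,0,0,0],[0.004,0,0,0],[0.004,0,0,0],[0.004,0,0,0]]]'; python3 to.py 437 309.5 104
```

```text
time_s: 7.87
eef_pos: [437.3, 309.8, 104.2]
tool_rot: [0.513, 1.57, 0.388]
force: [-2.4, -0.8, 4.0]
finger_gap: 42.9
shift [ 0.0002 -0.0003 -0.0002] t 7.87 j [ 0.46  0.3  -0.25  1.02 -0.    0.59] gap 42.9 toolx [ 0.001  0.    -1.   ] tooly [0.125 0.992 0.   ]
```

```bash
python3 -m crank '[[[0,0,0,0],[0,0,0,0],[0,0,0,0],[0,0,0,0],[0,0,0,0],[0,0,0,0],[0,0,0,0],[0,0,0,0]]]' 1; python3 -m crank '[[[-0.01,0,0,0],[-0.03,0,0,0],[-0.055,0,0,0],[-0.08,0,0,0],[-0.1,0,0,0],[-0.12,0,0,0],[-0.125,0,0,0],[-0.125,0,0,0]]]'; python3 to.py 610.5 72 231 -0.12;python3 - <<'E'
from h import *
c=read_camera("side"); crop(c,160,30,320,150,4,"s5.png")
E
```

```text
time_s: 8.53
eef_pos: [437.2, 309.8, 103.8]
tool_rot: [2.799, 1.571, 2.673]
force: [-0.2, 0.1, 0.7]
finger_gap: 85.2
time_s: 9.2
eef_pos: [437.7, 310.1, 230.6]
tool_rot: [0.589, 1.568, 0.463]
force: [-0.3, 0.4, 0.2]
finger_gap: 85.3
shift [-0.0003 -0.2145  0.2013] roll -0.006 or 3.136 t 9.2 j [ 0.46  0.23 -0.01  1.32  0.    0.59] gap 85.3 toolx [ 0.003  0.001 -1.   ] tooly [0.125 0.992 0.002]
```

View pics/s5.png

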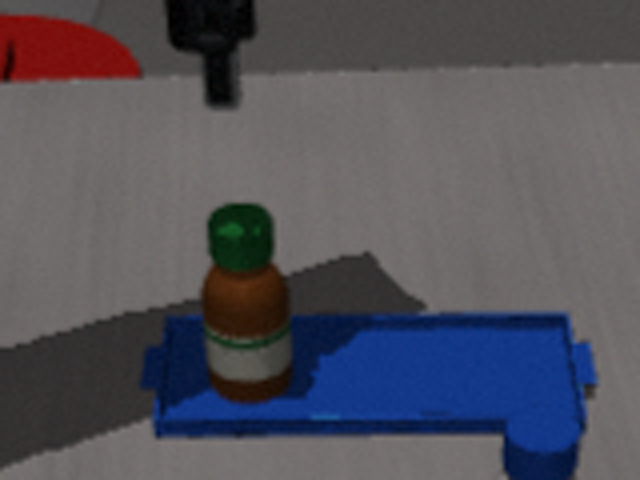

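Green stands upright in the tray. Now blue.

```bash
python3 -m crank '[[[0,-0.015,0.014,0],[0,-0.04,0.037,0],[0,-0.068,0.064,0],[0,-0.096,0.09,0],[0,-0.124,0.116,0],[0,-0.152,0.143,0],[0,-0.18,0.169,0],[0,-0.2,0.188,0]]]'; python3 -m crank '[[[0,-0.01,0.009,0],[0,-0.0145,0.0133,0],[0,-0.0145,0.0133,0],[0,-0.0145,0.0133,0]]]'; python3 to.py 610.5 72 102 -0.12;python3 - <<'E'
from h import *
c=read_camera("side"); crop(c,220,80,340,240,4,"s6.png")
E
```

```text
time_s: 9.92
eef_pos: [599.5, 84.9, 226.8]
tool_rot: [-2.836, 1.568, -2.963]
force: [-0.1, 0.5, -0.1]
finger_gap: 85.3
time_s: 10.25
eef_pos: [609.2, 72.5, 228.2]
tool_rot: [2.987, 1.569, 2.862]
force: [0.9, 0.2, -0.2]
finger_gap: 85.3
shift [ 0.1262 -0.0004  0.0015] roll -0.005 or 3.136 t 10.25 j [-0.02  0.37  0.18  1.38  0.    0.11] gap 85.3 toolx [-0.001  0.    -1.   ] tooly [0.125 0.992 0.   ]
```

View pics/s6.png

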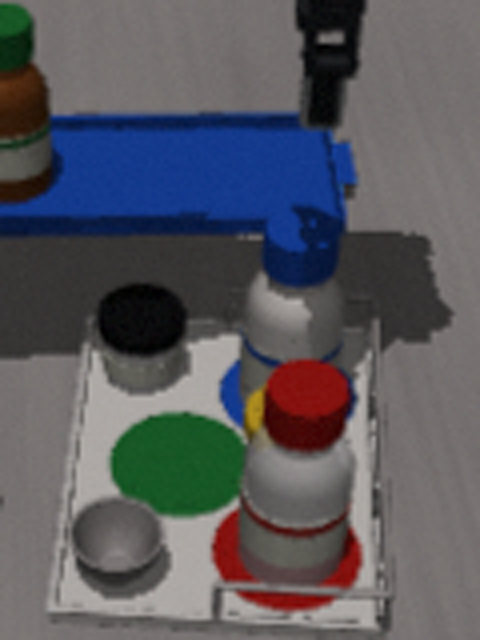

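```bash
python3 -m crank '[[[0.02,0,0.0015,0],[0.04,0,0.0015,0],[0.06,0,0.0015,0],[0.08,0,0.0015,0],[0.1,0,0.0015,0],[0.115,0,0.0015,0],[0.122,0,0.0015,0],[0.126,0,0.0015,0]]]'
python3 -m crank '[[[0,0,0,0],[0,0,0,0]]]'; python3 to.py 610.5 72 102 -0.12;python3 - <<'E'
from h import *
c=read_camera("side"); crop(c,220,80,340,240,4,"s7.png")
E
```

```text
time_s: 10.97
eef_pos: [610.5, 72.8, 102.2]
tool_rot: [-3.138, 1.57, 3.021]
force: [-0.7, 0.8, -0.6]
finger_gap: 85.5
time_s: 11.13
eef_pos: [611.7, 72.0, 103.7]
tool_rot: [0.155, 1.57, 0.03]
force: [0.9, 0.2, 0.6]
finger_gap: 85.3
shift [ 0.0017 -0.0002 -0.0011] roll -0.005 or 3.137 t 11.13 j [-0.02  0.43 -0.05  1.09  0.    0.11] gap 85.3 toolx [ 0.001  0.    -1.   ] tooly [0.125 0.992 0.   ]
```

View pics/s7.png

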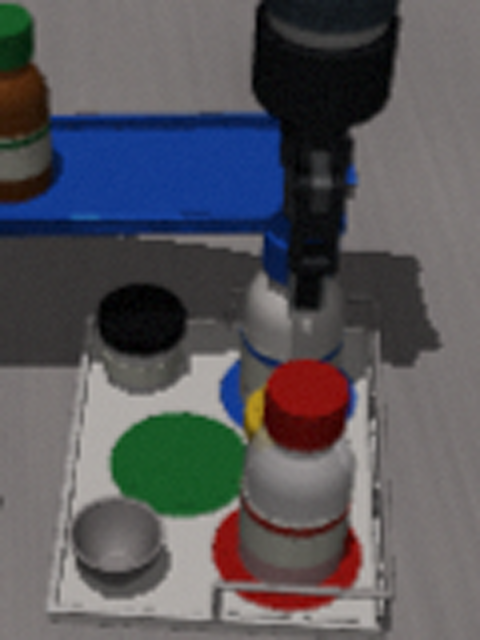

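```bash
python3 - <<'E'
from h import *
c=dict(np.load("side0.npz"))
for p in[(605,24,104),(610.5,72,138),(610.5,72,80)]: u,v=proj(c,p);print(p,(u-220)*4,(v-80)*4)
E
```

```text
(605, 24, 104) 300.23989863558063 323.18242890336865
(610.5, 72, 138) 302.3577821465965 224.05553137498032
(610.5, 72, 80) 294.6245137146375 298.98268429005645
```

```bash
python3 -m crank '[[[0,0,-0.001,0],[0,0,-0.001,0],[0,0,-0.001,0],[0,0,-0.001,0],[0,0,-0.001,0],[0,0,-0.001,0],[0,0,-0.001,0],[0,0,-0.001,0]]]' -1 50; python3 -m crank '[[[0,0,0,0],[0,0,0,0],[0,0,0,0],[0,0,0,0]]]'; python3 -m crank '[[[-0.005,0,0,0],[-0.015,0,0,0],[-0.035,0,0,0],[-0.06,0,0,0],[-0.085,0,0,0],[-0.11,0,0,0],[-0.135,0,0,0],[-0.15,0,0,0]]]';  python3 to.py 611 298.5 250 -0.12
```

```text
time_s: 11.85
eef_pos: [610.8, 71.7, 103.4]
tool_rot: [0.259, 1.57, 0.133]
force: [0.7, 0.9, 5.1]
finger_gap: 42.6
time_s: 12.18
eef_pos: [610.8, 71.7, 103.4]
tool_rot: [0.223, 1.57, 0.097]
force: [-0.8, 0.7, 6.6]
finger_gap: 42.7
time_s: 12.85
eef_pos: [610.7, 71.5, 256.2]
tool_rot: [0.062, 1.568, -0.064]
force: [1.0, -0.4, -3.0]
finger_gap: 43.1
shift [ 0.0061  0.2252 -0.0282] roll -0.006 or 3.136 t 12.85 j [-0.02  0.37  0.24  1.44 -0.    0.11] gap 43.1 toolx [ 0.003 -0.    -1.   ] tooly [0.126 0.992 0.   ]
```

```bash
python3 -m crank '[[[0,0.012,-0.0015,0],[0,0.035,-0.0045,0],[0,0.065,-0.008,0],[0,0.1,-0.0125,0],[0,0.135,-0.017,0],[0,0.17,-0.021,0],[0,0.2,-0.025,0],[0,0.216,-0.027,0]]]'; python3 -m crank '[[[0,0.009,-0.001,0],[0,0.009,-0.001,0],[0,0.009,-0.001,0],[0,0.009,-0.001,0]]]'; python3 to.py 611 298.5 104 -0.12
```

```text
time_s: 13.52
eef_pos: [609.6, 293.1, 251.7]
tool_rot: [3.095, 1.569, 2.972]
force: [0.5, 0.1, -2.6]
finger_gap: 42.8
time_s: 13.85
eef_pos: [611.1, 297.0, 252.8]
tool_rot: [-1.782, 1.57, -1.908]
force: [-0.7, 1.3, -2.9]
finger_gap: 42.5
shift [ 0.1488  0.0015 -0.0003] roll -0.007 or 3.135 t 13.85 j [ 0.33  0.49  0.43  1.51 -0.    0.46] gap 42.5 toolx [-0.    -0.001 -1.   ] tooly [ 0.127  0.992 -0.001]
```

```bash
python3 -m crank '[[[0.015,0.0015,0,0],[0.035,0.0015,0,0],[0.058,0.0015,0,0],[0.08,0.0015,0,0],[0.1,0.0015,0,0],[0.115,0.0015,0,0],[0.125,0.0015,0,0],[0.13,0.0015,0,0]]]'; python3 -m crank '[[[0.003,0,0,0],[0.006,0,0,0],[0.009,0,0,0],[0.012,0,0,0],[0.0135,0,0,0],[0.0145,0,0,0],[0.0145,0,0,0]]]'; python3 to.py 611 298.5 104 -0.12
python3 - <<'E'
from h import *
c=read_camera("side"); crop(c,180,30,340,150,4,"s8.png")
E
```

```text
time_s: 14.52
eef_pos: [611.0, 298.3, 121.6]
tool_rot: [-2.6, 1.569, -2.728]
force: [-0.8, -0.6, -2.2]
finger_gap: 43.2
time_s: 15.1
eef_pos: [611.0, 299.9, 108.2]
tool_rot: [-2.78, 1.571, -2.905]
force: [0.2, -0.4, -2.3]
finger_gap: 43.0
shift [ 0.0042 -0.0014  0.0001] roll -0.006 or 3.136 t 15.1 j [0.33 0.53 0.14 1.17 0.   0.46] gap 43.0 toolx [-0. -0. -1.] tooly [ 0.125  0.992 -0.   ]
```

View pics/s8.png

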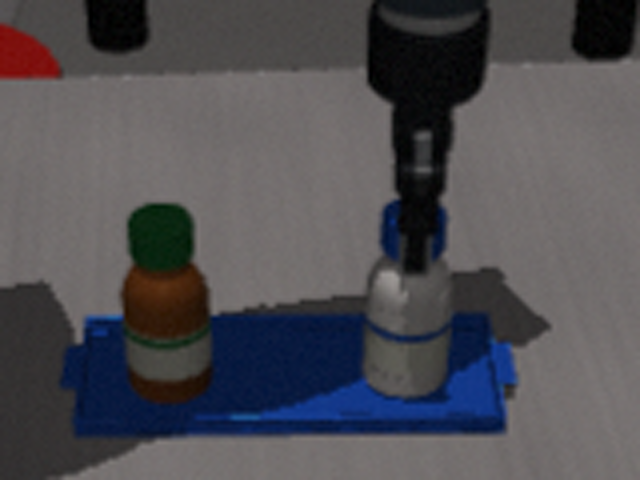

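Blue hovers just above the tray floor; setting it down and releasing.

```bash
python3 -m crank '[[[0.001,0,0,0],[0.002,0,0,0],[0.003,0,0,0],[0.004,0,0,0],[0.004,0,0,0],[0.004,0,0,0]]]'; python3 -m crank '[[[0,0,0,0],[0,0,0,0],[0,0,0,0],[0,0,0,0],[0,0,0,0],[0,0,0,0],[0,0,0,0],[0,0,0,0]]]' 1; python3 -m crank '[[[-0.01,0,0,0],[-0.03,0,0,0],[-0.055,0,0,0],[-0.08,0,0,0],[-0.1,0,0,0],[-0.12,0,0,0],[-0.125,0,0,0],[-0.125,0,0,0]]]'; python3 to.py 593.3 -59.3 231 -0.12
```

```text
time_s: 15.65
eef_pos: [611.2, 299.9, 104.5]
tool_rot: [0.617, 1.57, 0.491]
force: [-0.1, -0.6, -0.7]
finger_gap: 42.9
time_s: 16.32
eef_pos: [611.1, 299.9, 104.3]
tool_rot: [3.059, 1.571, 2.933]
force: [0.1, 0.1, 0.5]
finger_gap: 85.4
time_s: 16.98
eef_pos: [611.7, 300.1, 231.4]
tool_rot: [0.473, 1.567, 0.347]
force: [0.5, -0.3, 0.1]
finger_gap: 85.2
shift [-1.000e-04 -3.589e-01  2.680e-02] roll -0.006 or 3.136 t 16.98 j [0.33 0.49 0.38 1.46 0.   0.46] gap 85.2 toolx [ 0.003  0.001 -1.   ] tooly [0.125 0.992 0.002]
```

```bash
python3 -m crank '[[[0,-0.015,0.001,0],[0,-0.04,0.003,0],[0,-0.075,0.0055,0],[0,-0.11,0.008,0],[0,-0.145,0.011,0],[0,-0.18,0.0135,0],[0,-0.215,0.016,0],[0,-0.25,0.019,0]]]'; python3 -m crank '[[[0,-0.035,0.003,0],[0,-0.065,0.005,0],[0,-0.09,0.007,0],[0,-0.105,0.0075,0],[0,-0.109,0.008,0],[0,-0.109,0.008,0],[0,-0.109,0.008,0]]]'; python3 to.py 593.3 -59.3 103 -0.12;python3 - <<'E'
from h import *
c=read_camera("side"); cv2.imwrite("pics/s9.png",c["frame"][:,:,::-1])
E
```

```text
time_s: 17.65
eef_pos: [597.3, 47.3, 227.7]
tool_rot: [-2.997, 1.568, -3.123]
force: [0.4, 0.4, -0.1]
finger_gap: 85.6
time_s: 18.23
eef_pos: [592.4, -59.5, 228.5]
tool_rot: [2.872, 1.569, 2.746]
force: [-0.5, -0.2, -0.3]
finger_gap: 85.5
shift [0.1255 0.0003 0.001 ] roll -0.006 or 3.135 t 18.23 j [-0.24  0.34  0.13  1.36  0.   -0.11] gap 85.5 toolx [-0.001  0.001 -1.   ] tooly [0.126 0.992 0.   ]
```

View pics/s9.png

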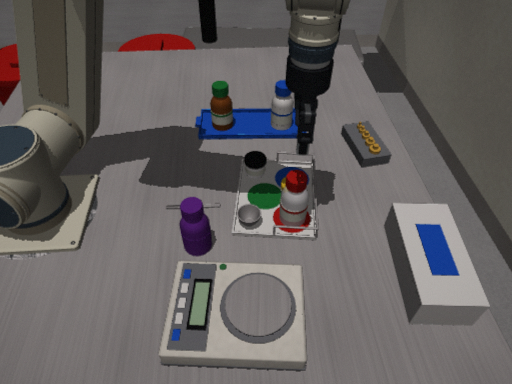

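Green (220,110) and blue (282,107) stand in the tray, and the gripper is over red (296,180). Descend and grip.

```bash
python3 -m crank '[[[0.02,0,0.001,0],[0.04,0,0.001,0],[0.06,0,0.001,0],[0.08,0,0.001,0],[0.1,0,0.001,0],[0.115,0,0.001,0],[0.122,0,0.001,0],[0.126,0,0.001,0]]]'
python3 -m crank '[[[0,0,0,0],[0,0,0,0]]]'; python3 to.py 593.3 -59.3 103 -0.12;python3 - <<'E'
from h import *
c=read_camera("side"); crop(c,220,80,340,240,4,"s10.png")
E
```

```text
time_s: 18.95
eef_pos: [593.4, -58.7, 102.2]
tool_rot: [2.986, 1.569, 2.862]
force: [0.1, 1.1, -0.9]
finger_gap: 85.7
time_s: 19.12
eef_pos: [594.3, -59.5, 104.0]
tool_rot: [-0.054, 1.57, -0.18]
force: [-0.9, -0.1, -0.1]
finger_gap: 85.2
shift [ 0.001   0.0001 -0.001 ] roll -0.005 or 3.136 t 19.12 j [-0.24  0.4  -0.1   1.07  0.   -0.12] gap 85.2 toolx [ 0.001 -0.    -1.   ] tooly [ 0.125  0.992 -0.   ]
```

View pics/s10.png

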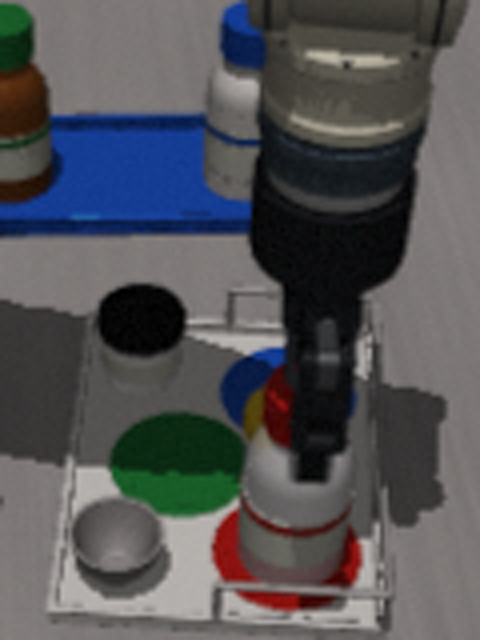

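```bash
python3 -m crank '[[[0,0,-0.001,0],[0,0,-0.001,0],[0,0,-0.001,0],[0,0,-0.001,0],[0,0,-0.001,0],[0,0,-0.001,0],[0,0,-0.001,0],[0,0,-0.001,0]]]' -1 50; python3 -m crank '[[[0,0,0,0],[0,0,0,0],[0,0,0,0],[0,0,0,0]]]'; python3 -m crank '[[[-0.005,0,0,0],[-0.015,0,0,0],[-0.035,0,0,0],[-0.06,0,0,0],[-0.085,0,0,0],[-0.11,0,0,0],[-0.135,0,0,0],[-0.15,0,0,0]]]';  python3 to.py 524 304 250 -0.12
```

```text
time_s: 19.83
eef_pos: [593.2, -59.7, 103.9]
tool_rot: [0.089, 1.57, -0.037]
force: [0.3, 0.2, 5.5]
finger_gap: 42.7
time_s: 20.17
eef_pos: [593.2, -59.7, 103.9]
tool_rot: [0.06, 1.57, -0.066]
force: [-0.5, 1.7, 4.6]
finger_gap: 42.8
time_s: 20.83
eef_pos: [593.0, -59.8, 256.6]
tool_rot: [-0.164, 1.568, -0.29]
force: [0.3, 1.1, -2.7]
finger_gap: 42.9
shift [ 0.0062  0.3523 -0.1142] roll -0.006 or 3.136 t 20.83 j [-0.24  0.33  0.19  1.43 -0.   -0.12] gap 42.9 toolx [ 0.003 -0.001 -1.   ] tooly [ 0.126  0.992 -0.   ]
```

```bash
python3 -m crank '[[[0,0.012,-0.004,0],[0,0.035,-0.011,0],[0,0.065,-0.021,0],[0,0.1,-0.032,0],[0,0.135,-0.044,0],[0,0.17,-0.055,0],[0,0.205,-0.066,0],[0,0.24,-0.078,0]]]'; python3 -m crank '[[[0,0.035,-0.011,0],[0,0.065,-0.021,0],[0,0.09,-0.029,0],[0,0.105,-0.034,0],[0,0.112,-0.036,0],[0,0.112,-0.036,0],[0,0.112,-0.036,0]]]'; python3 to.py 524 304 105 -0.12
```

```text
time_s: 21.5
eef_pos: [544.2, 190.2, 252.6]
tool_rot: [-2.891, 1.569, -3.017]
force: [0.5, 0.3, -3.4]
finger_gap: 43.2
time_s: 22.08
eef_pos: [523.6, 303.6, 252.8]
tool_rot: [-2.286, 1.57, -2.411]
force: [-0.3, 0.1, -2.4]
finger_gap: 42.8
shift [0.1478 0.0006 0.0004] roll -0.005 or 3.136 t 22.08 j [ 0.39  0.35  0.21  1.43 -0.    0.51] gap 42.8 toolx [-0.001 -0.001 -1.   ] tooly [ 0.125  0.992 -0.001]
```

```bash
python3 -m crank '[[[0.015,0,0,0],[0.035,0,0,0],[0.058,0,0,0],[0.08,0,0,0],[0.1,0,0,0],[0.115,0,0,0],[0.125,0,0,0],[0.13,0,0,0]]]'; python3 -m crank '[[[0.003,0,0,0],[0.006,0,0,0],[0.009,0,0,0],[0.012,0,0,0],[0.0135,0,0,0],[0.0145,0,0,0],[0.0145,0,0,0]]]'; python3 to.py 524 304 105 -0.12
python3 - <<'E'
from h import *
c=read_camera("side"); crop(c,180,30,340,150,4,"s11.png")
E
```

```text
time_s: 22.75
eef_pos: [523.8, 302.4, 121.9]
tool_rot: [-2.525, 1.569, -2.652]
force: [0.3, 1.0, -2.6]
finger_gap: 42.5
time_s: 23.33
eef_pos: [523.9, 303.9, 108.8]
tool_rot: [-0.489, 1.571, -0.614]
force: [0.0, 0.8, -1.4]
finger_gap: 42.7
shift [0.0038 0.0001 0.0001] roll -0.006 or 3.136 t 23.33 j [ 0.39  0.41 -0.07  1.09 -0.    0.51] gap 42.7 toolx [ 0. -0. -1.] tooly [ 0.125  0.992 -0.   ]
```

View pics/s11.png

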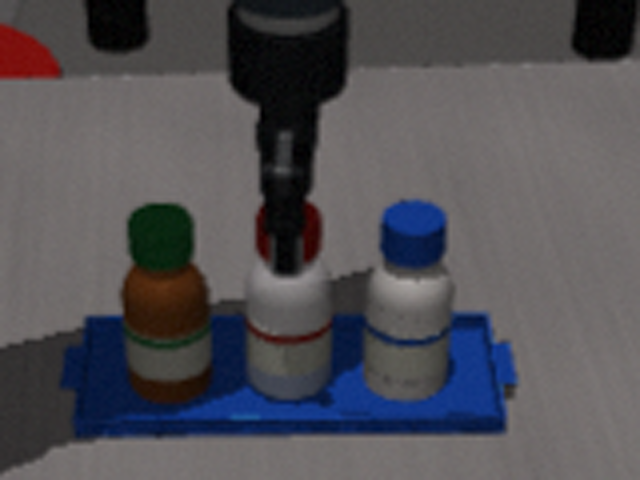

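```bash
python3 -m crank '[[[0.001,0,0,0],[0.002,0,0,0],[0.003,0,0,0],[0.004,0,0,0],[0.004,0,0,0],[0.004,0,0,0]]]'; python3 -m crank '[[[0,0,0,0],[0,0,0,0],[0,0,0,0],[0,0,0,0],[0,0,0,0],[0,0,0,0],[0,0,0,0],[0,0,0,0]]]' 1; python3 -m crank '[[[-0.01,0,0,0],[-0.03,0,0,0],[-0.055,0,0,0],[-0.08,0,0,0],[-0.1,0,0,0],[-0.12,0,0,0],[-0.125,0,0,0],[-0.125,0,0,0]]]'; python3 to.py 601 6 231 -0.127
```

```text
time_s: 23.88
eef_pos: [524.0, 303.9, 105.0]
tool_rot: [0.577, 1.57, 0.451]
force: [-0.4, 0.1, 0.3]
finger_gap: 43.1
time_s: 24.55
eef_pos: [523.9, 303.8, 104.8]
tool_rot: [0.668, 1.571, 0.542]
force: [0.5, -0.9, -0.6]
finger_gap: 85.1
time_s: 25.22
eef_pos: [524.5, 304.0, 231.8]
tool_rot: [0.51, 1.567, 0.384]
force: [1.4, -0.1, -0.6]
finger_gap: 85.2
shift [ 0.0006 -0.2861  0.1133] roll 0.001 or -3.14 t 25.22 j [ 0.39  0.35  0.16  1.37 -0.    0.51] gap 85.2 toolx [ 0.003  0.001 -1.   ] tooly [0.125 0.992 0.002]
```

```bash
python3 -m crank '[[[0,-0.012,0.005,0],[0,-0.035,0.014,0],[0,-0.065,0.026,0],[0,-0.1,0.04,0],[0,-0.135,0.053,0],[0,-0.17,0.067,0],[0,-0.205,0.081,0],[0,-0.24,0.095,0]]]'; python3 -m crank '[[[0,-0.025,0.01,0],[0,-0.042,0.017,0],[0,-0.046,0.018,0],[0,-0.046,0.018,0],[0,-0.046,0.018,0]]]'; python3 to.py 601 6 26 -0.127;python3 - <<'E'
from h import *
c=read_camera("side"); crop(c,170,70,340,240,4,"s12.png"); P=cloud(c)
hsv=cv2.cvtColor(c["frame"],cv2.COLOR_RGB2HSV)
m=(hsv[...,0]>=18)&(hsv[...,0]<=35)&(hsv[...,1]>90); m[:130]=0;m[250:]=0;m[:,220:330]&=True;m[:,:240]=0;m[:,330:]=0
p=P[m];p=p[(p[:,2]>46)]; print(len(p),np.nanmean(p,0),cv2.minEnclosingCircle(p[:,:2].astype(np.float32)))
E
```

```text
time_s: 25.88
eef_pos: [587.5, 51.3, 228.3]
tool_rot: [-3.019, 1.568, 3.138]
force: [0.4, -0.0, -0.7]
finger_gap: 85.7
time_s: 26.3
eef_pos: [599.6, 5.9, 228.9]
tool_rot: [3.014, 1.569, 2.888]
force: [-1.5, -0.6, 0.3]
finger_gap: 85.5
shift [0.2028 0.0003 0.0018] roll 0.001 or -3.141 t 26.3 j [-0.13  0.35  0.14  1.37  0.   -0.  ] gap 85.5 toolx [-0.002  0.    -1.   ] tooly [0.126 0.992 0.   ]
346 [597.65973702   3.0877493   51.26884954] ((559.9896240234375, 39.72342300415039), 83.01725006103516)
```

View pics/s12.png

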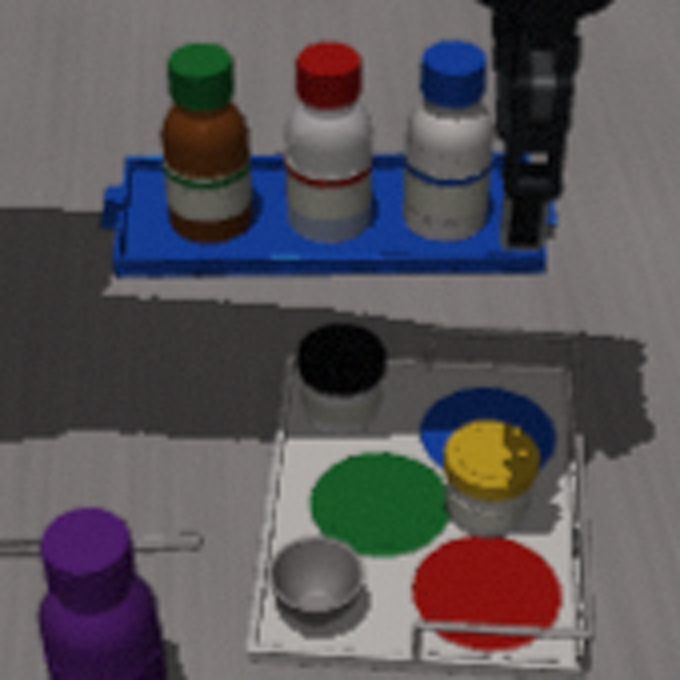

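```bash
python3 - <<'E'
from h import *
c=dict(np.load("side0.npz"))
for n,u,v,z in(("pot lid",492,460,53),("green spot",381,503,3),("red spot",487,592,3),("blue spot",488,441,3),("red cap",329,64,139),("blue cap",454,63,139),("green cap",201,66,139)):
    print(n,at(c,170+u/4,70+v/4,z).round(1))
E
```

```text
pot lid [600.1  -4.2  53. ]
green spot [537.2  11.8   3. ]
red spot [592.6 -63.1   3. ]
blue spot [610.6  60.8   3. ]
red cap [524.5 291.1 139. ]
blue cap [609.  286.9 139. ]
green cap [438.2 294.2 139. ]
```

```bash
python3 -m crank '[[[0.02,0,0.001,0],[0.045,0,0.0015,0],[0.07,0,0.0018,0],[0.095,0,0.0018,0],[0.12,0,0.0018,0],[0.14,0,0.0018,0],[0.15,0,0.0018,0],[0.15,0,0.0018,0]]]'; python3 to.py 601 6 24 -0.127;python3 - <<'E'
from h import *
c=read_camera("side"); crop(c,220,80,340,240,4,"s13.png")
E
```

```text
time_s: 27.02
eef_pos: [600.5, 6.9, 77.7]
tool_rot: [3.113, 1.567, 2.989]
force: [-0.1, -0.7, 1.3]
finger_gap: 85.5
shift [ 0.0537 -0.0009  0.0009] roll 0.003 or -3.139 t 27.02 j [-0.13  0.43 -0.13  1.02  0.   -0.  ] gap 85.5 toolx [-0.004  0.001 -1.   ] tooly [0.124 0.992 0.   ]
```

View pics/s13.png

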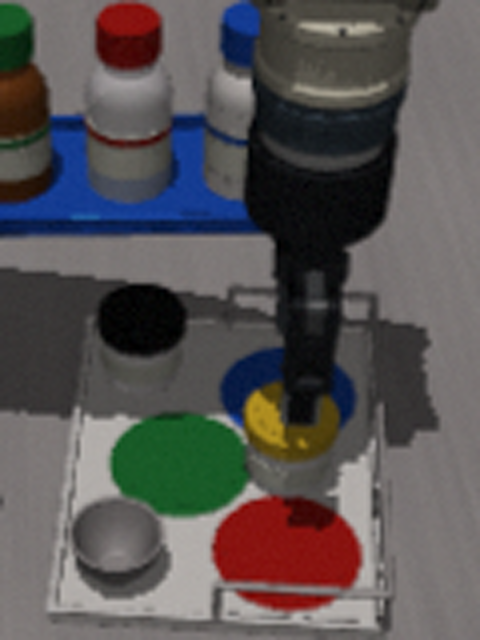

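```bash
python3 - <<'E'
from h import *
c=dict(np.load("side0.npz"))
for p in[(594.5,-44,91),(601,6,53),(601,10,53)]: u,v=proj(c,p);print(p,(u-220)*4,(v-80)*4)
E
python3 -m crank '[[[0.012,0,0,0],[0.024,0,0,0],[0.034,0,0,0],[0.044,0,0,0],[0.05,0,0,0],[0.0525,0,0,0],[0.0525,0,0,0],[0.0525,0,0,0]]]'; python3 to.py 601 6 24 -0.127;python3 - <<'E'
from h import *
c=read_camera("side"); crop(c,220,80,340,240,4,"s14.png")
E
```

```text
(594.5, -44, 91) 297.3363368640762 424.1856937061358
(601, 6, 53) 291.04514851825684 407.6586381189476
(601, 10, 53) 290.0995027764725 402.8854686429306
time_s: 27.73
eef_pos: [602.2, 5.6, 27.6]
tool_rot: [-0.01, 1.57, -0.136]
force: [0.5, -1.0, -0.1]
finger_gap: 85.2
shift [ 0.0036  0.0002 -0.0012] roll 0.001 or -3.14 t 27.73 j [-0.13  0.47 -0.2   0.9  -0.   -0.  ] gap 85.2 toolx [ 0. -0. -1.] tooly [ 0.125  0.992 -0.   ]
```

View pics/s14.png

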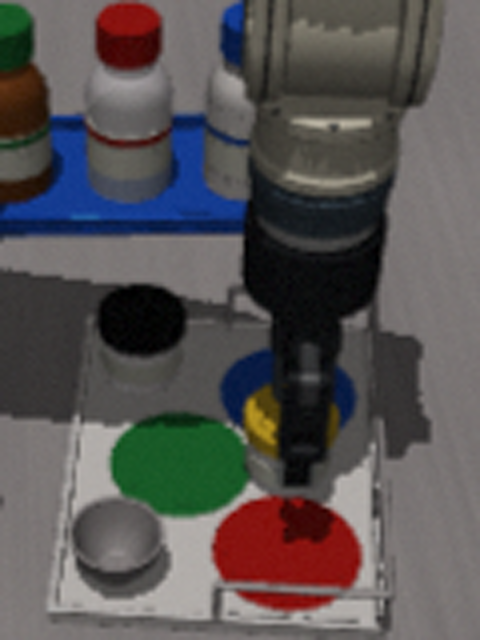

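```bash
python3 -m crank '[[[0.002,0,-0.002,0],[0.003,0,-0.002,0],[0.003,0,-0.002,0],[0.003,0,-0.002,0]]]'; python3 -m crank '[[[0,0,0,0],[0,0,0,0],[0,0,0,0],[0,0,0,0],[0,0,0,0],[0,0,0,0],[0,0,0,0],[0,0,0,0]]]' -1 30;python3 to.py 601 6 150;python3 - <<'E'
from h import *
c=read_camera("side"); crop(c,220,80,340,240,4,"s15.png")
E
```

```text
time_s: 28.12
eef_pos: [599.9, 5.9, 24.4]
tool_rot: [0.038, 1.571, -0.088]
force: [0.7, 0.1, 1.4]
finger_gap: 85.3
time_s: 28.78
eef_pos: [600.1, 5.9, 24.6]
tool_rot: [-0.0, 1.57, -0.126]
force: [-1.6, -0.6, 6.1]
finger_gap: 55.2
shift [-0.1254  0.0002  0.0009] t 28.78 j [-0.13  0.47 -0.21  0.89  0.   -0.  ] gap 55.2 toolx [ 0. -0. -1.] tooly [ 0.125  0.992 -0.   ]
```

View pics/s15.png

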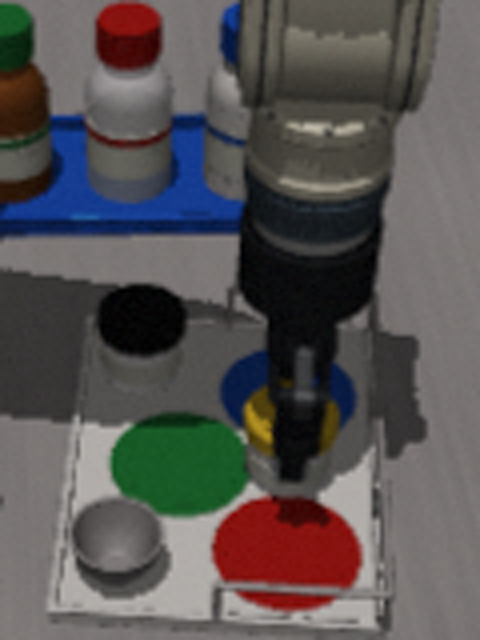

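```bash
python3 -m crank '[[[-0.003,0,0,0],[-0.01,0,0,0],[-0.025,0,0,0],[-0.05,0,0,0],[-0.08,0,0,0],[-0.11,0,0,0],[-0.14,0,0,0],[-0.16,0,0,0]]]';python3 to.py 493.3 -300.6 185; python3 - <<'E'
from h import *
c=read_camera("side"); cv2.imwrite("pics/s16.png",c["frame"][:,:,::-1])
E
```

```text
time_s: 29.5
eef_pos: [600.3, 5.9, 187.7]
tool_rot: [-0.001, 1.568, -0.127]
force: [-0.3, 0.7, -1.3]
finger_gap: 54.7
shift [ 0.0025 -0.3175 -0.0677] t 29.5 j [-0.13  0.36  0.05  1.26  0.   -0.  ] gap 54.7 toolx [ 0.003 -0.    -1.   ] tooly [ 0.125  0.992 -0.   ]
```

View pics/s16.png

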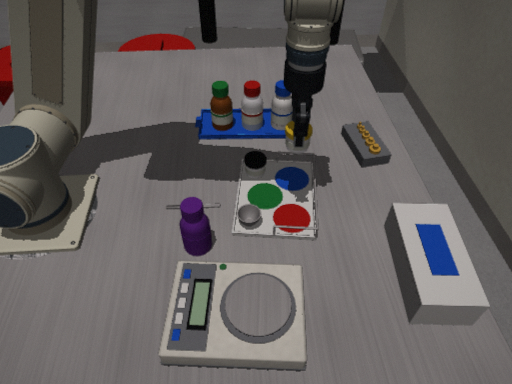

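```bash
python3 -m crank '[[[0,-0.01,-0.002,0],[0,-0.03,-0.006,0],[0,-0.06,-0.013,0],[0,-0.09,-0.019,0],[0,-0.12,-0.026,0],[0,-0.15,-0.032,0],[0,-0.18,-0.038,0],[0,-0.21,-0.045,0]]]'; python3 -m crank '[[[0,-0.03,-0.006,0],[0,-0.06,-0.013,0],[0,-0.085,-0.018,0],[0,-0.1,-0.021,0],[0,-0.107,-0.0225,0],[0,-0.107,-0.0225,0],[0,-0.107,-0.0225,0]]]'; python3 to.py 493.3 -300.6 86;python3 - <<'E'
from h import *
c=read_camera("side"); cv2.imwrite("pics/s17.png",c["frame"][:,:,::-1])
c=read_camera("top"); cv2.imwrite("pics/t17.png",c["frame"][:,:,::-1]); np.savez("top1.npz",**c)
E
```

```text
time_s: 30.22
eef_pos: [527.4, -198.3, 183.0]
tool_rot: [2.827, 1.569, 2.701]
force: [0.8, -1.2, -0.2]
finger_gap: 55.0
time_s: 30.8
eef_pos: [492.8, -299.8, 183.6]
tool_rot: [2.4, 1.569, 2.274]
force: [0.6, -0.3, -1.5]
finger_gap: 55.0
shift [ 0.0976 -0.0008  0.0007] t 30.8 j [-0.69  0.32 -0.01  1.24  0.   -0.57] gap 55.0 toolx [-0.001  0.001 -1.   ] tooly [0.126 0.992 0.001]
```

View pics/s17.png

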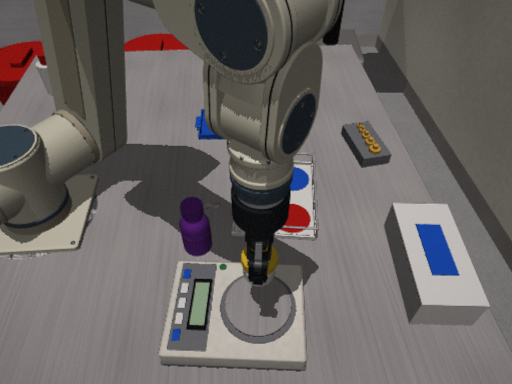

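View pics/t17.png

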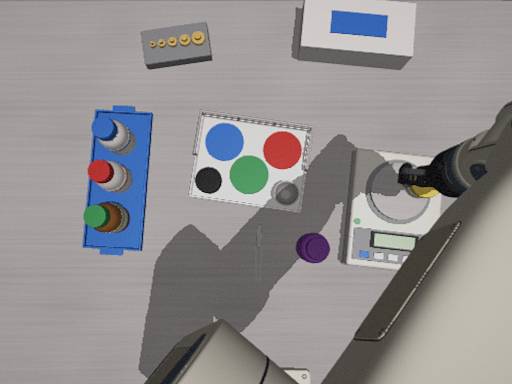

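```bash
python3 -m crank '[[[0.01,-0.0008,0.0007,0],[0.025,-0.0008,0.0007,0],[0.042,-0.0008,0.0007,0],[0.06,-0.0008,0.0007,0],[0.075,-0.0008,0.0007,0],[0.085,-0.0008,0.0007,0],[0.09,-0.0008,0.0007,0],[0.092,-0.0008,0.0007,0]]]'; python3 -m crank '[[[0,0,0,0],[0,0,0,0]]]'; python3 to.py 493.3 -300.9 86;python3 - <<'E'
from h import *
c=read_camera("side"); crop(c,150,200,330,370,4,"s18.png")
c=dict(np.load("top1.npz"));P=cloud(c);hsv=cv2.cvtColor(c["frame"],cv2.COLOR_RGB2HSV)
for nm,h0,h1,reg in(("blue",105,128,(200,118,250,165)),("green",50,85,(225,150,275,198)),("red",0,8,(258,125,305,175))):
    m=(((hsv[...,0]>=h0)&(hsv[...,0]<=h1))|((nm=="red")&(hsv[...,0]>172)))&(hsv[...,1]>90); mm=np.zeros_like(m); x0,y0,x1,y1=reg; mm[y0:y1,x0:x1]=m[y0:y1,x0:x1]
    v,u=np.nonzero(mm); q=np.array([at(c,a,b,3)[:2] for a,b in zip(u,v)]).astype(np.float32)
    print(nm,len(q),q.mean(0),cv2.minEnclosingCircle(q))
for nm,h0,h1 in(("blue",105,128),("green",50,85),("red",0,6)):
    m=blob(c,P,h0,h1,125,150,reg=(70,90,170,270)); p=P[m]; print("cap",nm,p.mean(0),cv2.minEnclosingCircle(p[:,:2].astype(np.float32)))
E
```

```text
time_s: 31.57
eef_pos: [493.8, -300.3, 91.4]
tool_rot: [2.56, 1.57, 2.435]
force: [-0.2, 0.8, -0.4]
finger_gap: 54.9
time_s: 31.73
eef_pos: [494.2, -301.1, 92.9]
tool_rot: [-0.557, 1.57, -0.682]
force: [-0.9, 0.0, -0.6]
finger_gap: 55.0
shift [ 0.0069  0.0001 -0.0009] t 31.73 j [-0.69  0.38 -0.17  1.02  0.   -0.57] gap 55.0 toolx [ 0.001 -0.001 -1.   ] tooly [ 0.125  0.992 -0.001]
blue 1120 [611.58954  70.01908] ((611.6083374023438, 70.11955261230469), 43.17232894897461)
green 1124 [536.5159    14.426354] ((536.68310546875, 14.785932540893555), 42.88246154785156)
red 1123 [592.46765 -60.44401] ((592.5643310546875, -60.506614685058594), 43.13690185546875)
cap blue [608.52332409 298.46289278 137.78526082] ((546.126953125, 306.733154296875), 87.14176177978516)
cap green [436.82148045 306.81940705 138.17621649] ((437.3727722167969, 308.2003479003906), 22.1574764251709)
cap red [523.50448578 302.06252277 138.1437741 ] ((524.8259887695312, 303.63330078125), 22.068614959716797)
```

View pics/s18.png

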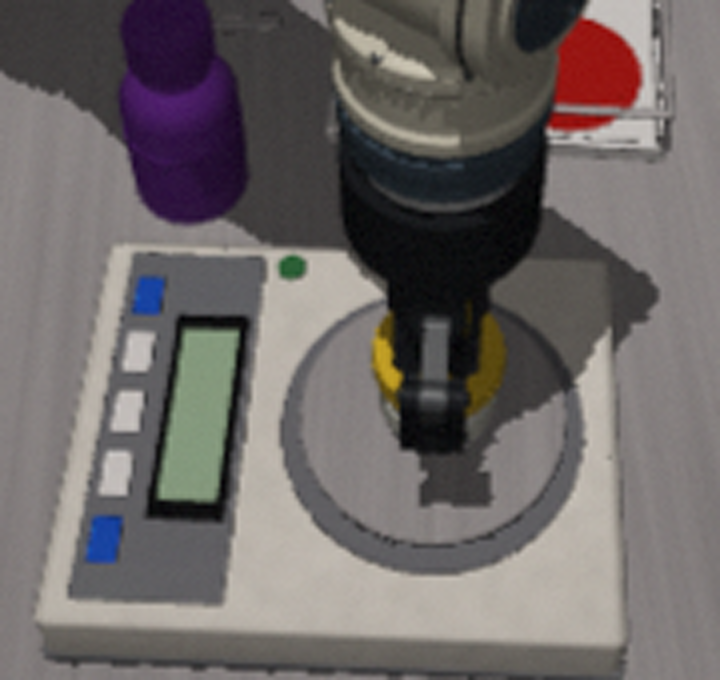

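```bash
python3 -m crank '[[[0.002,0,-0.0005,0],[0.004,0,-0.0005,0],[0.005,0,-0.0005,0],[0.006,0,-0.0005,0],[0.0065,0,-0.0005,0],[0.0065,0,-0.0005,0],[0.0065,0,-0.0005,0]]]'; python3 to.py 493.3 -300.9 86
```

```text
time_s: 32.37
eef_pos: [493.3, -300.9, 85.8]
tool_rot: [2.426, 1.571, 2.3]
force: [-0.2, 0.2, -0.8]
finger_gap: 54.6
shift [-0.0002  0.      0.    ] t 32.37 j [-0.69  0.38 -0.18  1.01  0.   -0.57] gap 54.6 toolx [-0.  0. -1.] tooly [0.125 0.992 0.   ]
```

```bash
python3 -m crank '[[[0.0005,0,0,0],[0.001,0,0,0],[0.001,0,0,0],[0.001,0,0,0]]]'; python3 to.py 493.3 -300.9 86
```

```text
time_s: 32.7
eef_pos: [493.4, -301.0, 85.6]
tool_rot: [-0.55, 1.57, -0.676]
force: [-2.6, 1.5, 7.3]
finger_gap: 54.7
shift [-0.0004  0.0001 -0.0001] t 32.7 j [-0.69  0.38 -0.18  1.01  0.   -0.57] gap 54.7 toolx [ 0.001 -0.001 -1.   ] tooly [ 0.125  0.992 -0.001]
```

Contact (7 N). Releasing.

```bash
python3 -m crank '[[[-0.0005,0,0,0],[-0.0005,0,0,0],[-0.0005,0,0,0],[-0.0005,0,0,0],[-0.0005,0,0,0],[-0.0005,0,0,0],[-0.0005,0,0,0],[-0.0005,0,0,0]]]' 1; python3 -m crank '[[[-0.01,0,0,0],[-0.025,0,0,0],[-0.045,0,0,0],[-0.07,0,0,0],[-0.1,0,0,0],[-0.13,0,0,0],[-0.148,0,0,0],[-0.148,0,0,0]]]'; python3 to.py 437.2 308.8 235;python3 - <<'E'
from h import *
c=read_camera("side"); crop(c,150,200,330,370,4,"s19.png")
c=read_camera("top"); crop(c,330,130,460,280,4,"t19.png")
E
```

```text
time_s: 33.37
eef_pos: [493.3, -300.9, 85.2]
tool_rot: [2.988, 1.571, 2.862]
force: [0.8, 0.0, 0.2]
finger_gap: 85.3
time_s: 34.03
eef_pos: [494.3, -301.7, 238.5]
tool_rot: [-0.568, 1.564, -0.694]
force: [-1.1, 0.1, -0.3]
finger_gap: 85.7
shift [ 3.000e-04  5.986e-01 -1.333e-01] t 34.03 j [-0.69  0.3   0.1   1.36 -0.   -0.57] gap 85.7 toolx [ 0.006 -0.005 -1.   ] tooly [ 0.125  0.992 -0.004]
```

View pics/s19.png

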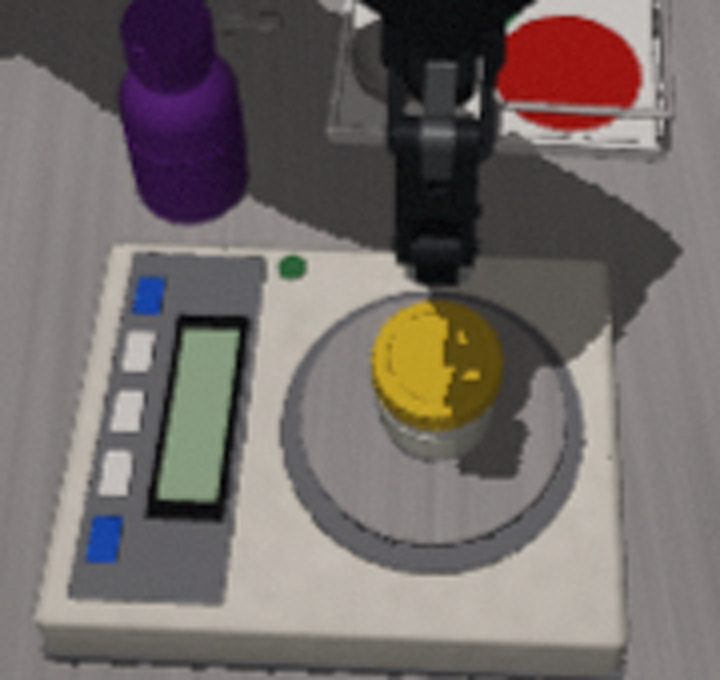

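View pics/t19.png

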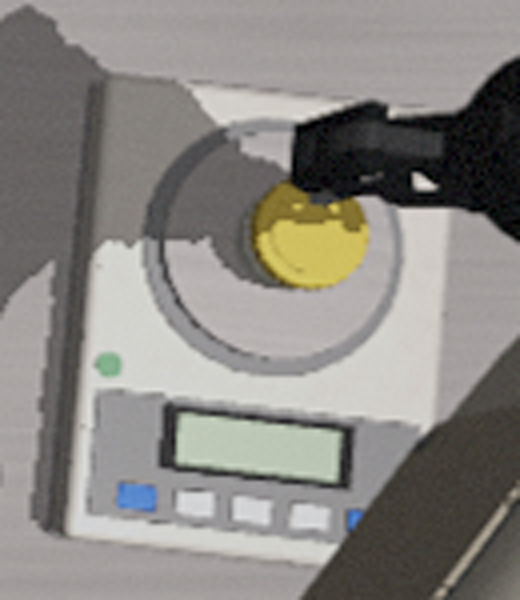

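```bash
python3 - <<'E'
from h import *
c=dict(np.load("top1.npz"))
print(at(c,330+272.5/4,130+247/4,64),at(c,330+310/4,130+232/4,114))
c=read_camera("top");P=cloud(c);hsv=cv2.cvtColor(c["frame"],cv2.COLOR_RGB2HSV)
m=(hsv[...,0]>=18)&(hsv[...,0]<=35)&(hsv[...,1]>90)&(P[...,2]>105)&(P[...,2]<125); m[:,:350]=0;p=P[m];print(len(p),p.mean(0),cv2.minEnclosingCircle(p[:,:2].astype(np.float32)))
c=dict(np.load("side0.npz"))
print("side pan",at(c,150+432/4,200+431/4,64),"lid",at(c,150+438/4,200+360/4,114))
E
```

```text
[ 491.25667187 -299.07563349   64.        ] [ 493.48411067 -301.24142779  114.        ]
554 [ 490.95456234 -298.63717265  114.52970921] ((494.6164855957031, -300.3591613769531), 28.32492446899414)
side pan [ 492.59203525 -312.44597584   64.        ] lid [ 495.16655759 -305.32811122  114.        ]
```

Pot is on the pan within about 2 mm of its middle, released. Now the bottles back, blue first.

```bash
python3 to.py 611 299.7 235 -0.12; python3 -m crank '[[[0,0.015,0.001,0],[0,0.045,0.002,0],[0,0.08,0.003,0],[0,0.115,0.0045,0],[0,0.15,0.006,0],[0,0.185,0.007,0],[0,0.22,0.009,0],[0,0.255,0.01,0]]]';  python3 -m crank '[[[0,0.035,0.001,0],[0,0.07,0.003,0],[0,0.105,0.004,0],[0,0.14,0.0055,0],[0,0.175,0.007,0],[0,0.21,0.0085,0],[0,0.245,0.01,0],[0,0.28,0.011,0]]]'; python3 to.py 611 299.7 235 -0.12
```

```text
shift [-0.0018  0.6105  0.0416] roll -0.006 or 3.136 t 34.18 j [-0.69  0.31  0.09  1.36 -0.   -0.57] gap 85.6 toolx [-0.  0. -1.] tooly [0.125 0.992 0.   ]
time_s: 34.85
eef_pos: [534.6, -46.8, 232.3]
tool_rot: [2.954, 1.569, 2.828]
force: [0.7, 0.0, -0.0]
finger_gap: 85.8
time_s: 35.52
eef_pos: [580.3, 229.5, 232.1]
tool_rot: [-2.831, 1.569, -2.957]
force: [1.5, -0.5, -0.1]
finger_gap: 85.5
shift [-0.003   0.0735  0.0217] roll -0.006 or 3.136 t 35.52 j [0.24 0.39 0.22 1.4  0.   0.37] gap 85.5 toolx [-0.002 -0.    -1.   ] tooly [ 0.125  0.992 -0.001]
```

```bash
python3 -m crank '[[[0,0.025,0.007,0],[0,0.05,0.015,0],[0,0.068,0.02,0],[0,0.0735,0.0217,0],[0,0.0735,0.0217,0],[0,0.0735,0.0217,0]]]'; python3 to.py 611 299.7 104.3 -0.12; python3 - <<'E'
from h import *
c=read_camera("side"); cv2.imwrite("pics/s20.png",c["frame"][:,:,::-1])
E
```

```text
time_s: 36.02
eef_pos: [611.3, 297.3, 232.3]
tool_rot: [-2.596, 1.569, -2.721]
force: [-0.7, 0.2, 0.3]
finger_gap: 85.4
shift [ 0.128   0.0024 -0.0004] roll -0.005 or 3.136 t 36.02 j [ 0.33  0.49  0.38  1.46 -0.    0.45] gap 85.4 toolx [-0.002 -0.001 -1.   ] tooly [ 0.125  0.992 -0.001]
```

View pics/s20.png

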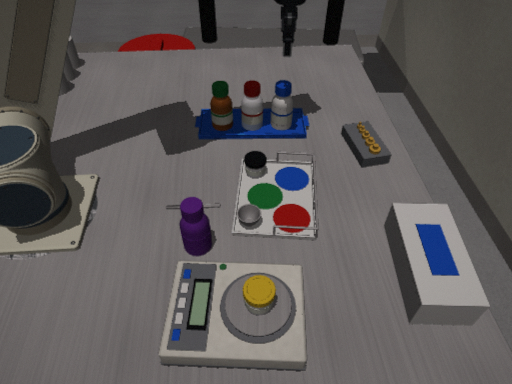

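```bash
python3 -m crank '[[[0.02,0.001,0,0],[0.04,0.001,0,0],[0.06,0.001,0,0],[0.08,0.001,0,0],[0.1,0.001,0,0],[0.115,0.001,0,0],[0.124,0.001,0,0],[0.128,0.001,0,0]]]'
python3 -m crank '[[[0,0,0,0],[0,0,0,0]]]'; python3 to.py 611 299.8 104.3 -0.12
```

```text
time_s: 36.73
eef_pos: [611.5, 297.2, 104.3]
tool_rot: [-2.633, 1.569, -2.76]
force: [-0.3, 0.0, -0.4]
finger_gap: 85.5
time_s: 36.9
eef_pos: [612.5, 298.1, 106.3]
tool_rot: [0.428, 1.57, 0.302]
force: [0.3, 0.1, 0.9]
finger_gap: 85.6
shift [ 0.002   0.0015 -0.0017] roll -0.006 or 3.135 t 36.9 j [ 0.33  0.53  0.13  1.17 -0.    0.46] gap 85.6 toolx [ 0.001  0.    -1.   ] tooly [0.126 0.992 0.   ]
```

```bash
python3 -m crank '[[[0.001,0.0015,-0.0015,0],[0.002,0.0015,-0.0015,0],[0.002,0.0015,-0.0015,0]]]';python3 -m crank '[[[0,0,0,0],[0,0,0,0],[0,0,0,0],[0,0,0,0],[0,0,0,0],[0,0,0,0],[0,0,0,0],[0,0,0,0]]]' -1 50; python3 -m crank '[[[0,0,0,0],[0,0,0,0],[0,0,0,0],[0,0,0,0]]]'; python3 -m crank '[[[-0.005,0,0,0],[-0.015,0,0,0],[-0.035,0,0,0],[-0.06,0,0,0],[-0.085,0,0,0],[-0.11,0,0,0],[-0.135,0,0,0],[-0.15,0,0,0]]]';  python3 to.py 611.6 70.2 255 -0.12
```

```text
time_s: 37.15
eef_pos: [610.9, 300.3, 103.8]
tool_rot: [0.508, 1.57, 0.382]
force: [0.5, 0.2, -0.7]
finger_gap: 85.5
time_s: 37.82
eef_pos: [611.0, 300.2, 103.6]
tool_rot: [0.716, 1.57, 0.59]
force: [-0.4, 0.5, 3.4]
finger_gap: 43.1
time_s: 38.15
eef_pos: [611.0, 300.2, 103.5]
tool_rot: [0.661, 1.57, 0.536]
force: [0.2, 1.0, 5.4]
finger_gap: 43.0
time_s: 38.82
eef_pos: [610.9, 299.9, 256.6]
tool_rot: [0.356, 1.569, 0.23]
force: [0.2, -0.0, -2.5]
finger_gap: 43.3
shift [ 0.0014 -0.2278  0.0295] roll -0.006 or 3.136 t 38.82 j [ 0.33  0.49  0.44  1.52 -0.    0.46] gap 43.3 toolx [ 0.002  0.001 -1.   ] tooly [0.126 0.992 0.001]
```

```bash
python3 -m crank '[[[0,-0.012,0.0015,0],[0,-0.035,0.0045,0],[0,-0.065,0.0085,0],[0,-0.1,0.013,0],[0,-0.135,0.0175,0],[0,-0.17,0.022,0],[0,-0.2,0.026,0],[0,-0.219,0.028,0]]]'; python3 -m crank '[[[0,-0.009,0.0015,0],[0,-0.009,0.0015,0],[0,-0.009,0.0015,0],[0,-0.009,0.0015,0]]]'; python3 to.py 611.6 70.2 103 -0.12
```

```text
time_s: 39.48
eef_pos: [610.3, 75.6, 252.4]
tool_rot: [-2.522, 1.569, -2.65]
force: [0.3, 0.4, -3.3]
finger_gap: 42.9
time_s: 39.82
eef_pos: [611.3, 71.0, 253.0]
tool_rot: [2.76, 1.57, 2.635]
force: [-0.6, 0.5, -2.2]
finger_gap: 42.8
shift [ 0.15   -0.0008  0.0005] roll -0.005 or 3.136 t 39.82 j [-0.02  0.37  0.24  1.44  0.    0.1 ] gap 42.8 toolx [-0.001  0.    -1.   ] tooly [0.125 0.992 0.   ]
```

```bash
python3 -m crank '[[[0.015,-0.001,0,0],[0.035,-0.001,0,0],[0.058,-0.001,0,0],[0.08,-0.001,0,0],[0.1,-0.001,0,0],[0.115,-0.001,0,0],[0.125,-0.001,0,0],[0.13,-0.001,0,0]]]'; python3 -m crank '[[[0.003,0,0,0],[0.006,0,0,0],[0.009,0,0,0],[0.012,0,0,0],[0.0145,0,0,0],[0.016,0,0,0],[0.016,0,0,0]]]'; python3 to.py 611.6 70.2 102.5 -0.12
```

```text
time_s: 40.48
eef_pos: [610.7, 70.4, 121.8]
tool_rot: [-3.097, 1.569, 3.062]
force: [0.2, 0.2, -1.9]
finger_gap: 42.7
time_s: 41.07
eef_pos: [611.3, 69.1, 107.1]
tool_rot: [3.084, 1.571, 2.958]
force: [0.3, 0.1, -2.5]
finger_gap: 43.1
shift [0.0046 0.0011 0.0002] roll -0.006 or 3.136 t 41.07 j [-0.02  0.43 -0.05  1.1   0.    0.1 ] gap 43.1 toolx [-0.  0. -1.] tooly [0.126 0.992 0.   ]
```

```bash
python3 -m crank '[[[0.001,0.001,0,0],[0.002,0.001,0,0],[0.003,0.001,0,0],[0.004,0.001,0,0],[0.0045,0.001,0,0],[0.0045,0.001,0,0],[0.0045,0.001,0,0]]]'; python3 to.py 611.6 70.2 102.5;python3 - <<'E'
from h import *
c=read_camera("side"); crop(c,220,80,340,240,4,"s21.png")
E
```

```text
time_s: 41.65
eef_pos: [611.5, 70.2, 102.8]
tool_rot: [-2.019, 1.571, -2.145]
force: [-0.9, 0.2, -2.4]
finger_gap: 43.0
shift [0.0003 0.     0.0001] t 41.65 j [-0.02  0.43 -0.06  1.09 -0.    0.1 ] gap 43.0 toolx [-0. -0. -1.] tooly [ 0.125  0.992 -0.   ]
```

View pics/s21.png

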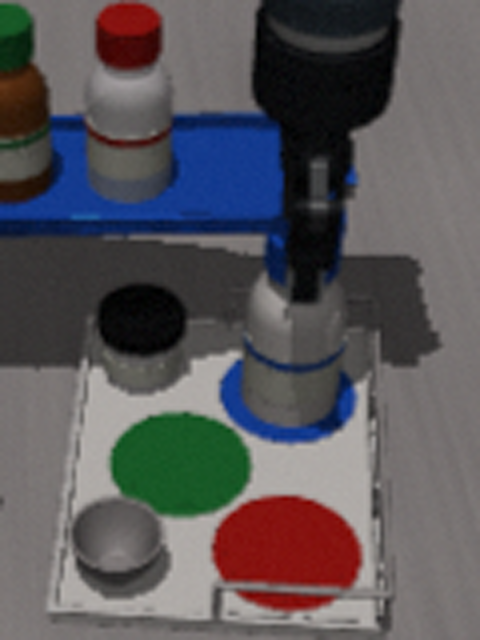

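```bash
python3 -m crank '[[[0.0005,0,0,0],[0.001,0,0,0],[0.0015,0,0,0],[0.0015,0,0,0],[0.0015,0,0,0]]]'; python3 -m crank '[[[0,0,0,0],[0,0,0,0],[0,0,0,0],[0,0,0,0],[0,0,0,0],[0,0,0,0],[0,0,0,0],[0,0,0,0]]]' 1; python3 -m crank '[[[-0.01,0,0,0],[-0.03,0,0,0],[-0.055,0,0,0],[-0.08,0,0,0],[-0.1,0,0,0],[-0.12,0,0,0],[-0.128,0,0,0],[-0.128,0,0,0]]]'; python3 to.py 524.2 303.7 231 -0.12
```

```text
time_s: 42.12
eef_pos: [612.0, 70.2, 102.5]
tool_rot: [0.08, 1.569, -0.046]
force: [-1.8, 0.9, 7.2]
finger_gap: 43.0
time_s: 42.78
eef_pos: [611.5, 70.2, 101.2]
tool_rot: [2.879, 1.571, 2.753]
force: [0.9, 0.2, 0.1]
finger_gap: 85.4
time_s: 43.45
eef_pos: [612.2, 70.2, 231.8]
tool_rot: [0.102, 1.567, -0.024]
force: [0.5, -0.1, 0.1]
finger_gap: 85.4
shift [ 0.0004  0.2206 -0.1166] roll -0.006 or 3.136 t 43.45 j [-0.02  0.37  0.19  1.38 -0.    0.1 ] gap 85.4 toolx [ 0.004 -0.    -1.   ] tooly [0.125 0.992 0.   ]
```

Blue set down and released. Next red.

```bash
python3 -m crank '[[[0,0.012,-0.006,0],[0,0.035,-0.0185,0],[0,0.065,-0.034,0],[0,0.095,-0.05,0],[0,0.125,-0.066,0],[0,0.155,-0.082,0],[0,0.185,-0.098,0],[0,0.21,-0.111,0]]]'; python3 -m crank '[[[0,0.0106,-0.0056,0],[0,0.0106,-0.0056,0],[0,0.0106,-0.0056,0],[0,0.0106,-0.0056,0]]]'; python3 to.py 524.2 303.7 104.5 -0.12; python3 - <<'E'
from h import *
c=read_camera("side"); cv2.imwrite("pics/s22.png",c["frame"][:,:,::-1])
E
```

```text
time_s: 44.12
eef_pos: [525.6, 294.8, 227.8]
tool_rot: [-2.831, 1.568, -2.956]
force: [0.7, 0.0, -0.4]
finger_gap: 85.4
time_s: 44.45
eef_pos: [523.6, 302.9, 228.6]
tool_rot: [-2.35, 1.57, -2.476]
force: [-0.5, -0.0, -0.3]
finger_gap: 85.7
shift [0.1241 0.0009 0.0007] roll -0.006 or 3.135 t 44.45 j [ 0.39  0.36  0.15  1.37 -0.    0.51] gap 85.7 toolx [-0.001 -0.001 -1.   ] tooly [ 0.126  0.992 -0.001]
```

View pics/s22.png

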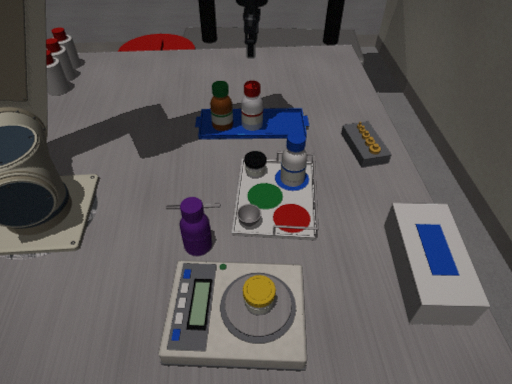

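```bash
python3 -m crank '[[[0.02,0.001,0,0],[0.04,0.001,0,0],[0.06,0.001,0,0],[0.08,0.001,0,0],[0.1,0.001,0,0],[0.115,0.001,0,0],[0.122,0.001,0,0],[0.126,0.001,0,0]]]'
python3 -m crank '[[[0,0,0,0],[0,0,0,0]]]'; python3 to.py 524.2 303.7 104 -0.12
```

```text
time_s: 45.17
eef_pos: [523.7, 303.4, 102.2]
tool_rot: [-2.582, 1.569, -2.709]
force: [0.1, -0.2, -0.2]
finger_gap: 85.6
time_s: 45.33
eef_pos: [524.2, 304.4, 104.0]
tool_rot: [0.466, 1.57, 0.34]
force: [-0.4, -0.2, 0.5]
finger_gap: 85.6
shift [ 0.     -0.0007  0.0001] roll -0.006 or 3.135 t 45.33 j [ 0.39  0.41 -0.08  1.08 -0.    0.51] gap 85.6 toolx [ 0.001  0.    -1.   ] tooly [0.126 0.992 0.   ]
```

```bash
python3 -m crank '[[[0,-0.0005,0,0],[0,-0.0005,0,0],[0,-0.0005,0,0],[0,-0.0005,0,0],[0,-0.0005,0,0],[0,-0.0005,0,0],[0,-0.0005,0,0],[0,-0.0005,0,0]]]' -1 50; python3 -m crank '[[[0,0,0,0],[0,0,0,0],[0,0,0,0],[0,0,0,0]]]'; python3 -m crank '[[[-0.005,0,0,0],[-0.015,0,0,0],[-0.035,0,0,0],[-0.06,0,0,0],[-0.085,0,0,0],[-0.11,0,0,0],[-0.135,0,0,0],[-0.15,0,0,0]]]';  python3 to.py 592.6 -60.4 255 -0.12
```

```text
time_s: 46.0
eef_pos: [523.9, 304.4, 104.0]
tool_rot: [0.503, 1.569, 0.378]
force: [-0.6, -0.2, 5.7]
finger_gap: 42.9
time_s: 46.33
eef_pos: [523.9, 304.4, 104.0]
tool_rot: [0.524, 1.569, 0.398]
force: [0.3, 1.0, 6.1]
finger_gap: 43.3
time_s: 47.0
eef_pos: [523.7, 304.2, 256.7]
tool_rot: [0.508, 1.568, 0.383]
force: [0.7, 0.3, -2.9]
finger_gap: 42.9
shift [ 0.0015 -0.3531  0.1141] roll -0.006 or 3.136 t 47.0 j [ 0.39  0.35  0.22  1.44 -0.    0.51] gap 42.9 toolx [ 0.003  0.001 -1.   ] tooly [0.125 0.992 0.001]
```

```bash
python3 -m crank '[[[0,-0.012,0.004,0],[0,-0.035,0.011,0],[0,-0.065,0.021,0],[0,-0.1,0.032,0],[0,-0.135,0.044,0],[0,-0.17,0.055,0],[0,-0.205,0.066,0],[0,-0.24,0.0775,0]]]'; python3 -m crank '[[[0,-0.035,0.011,0],[0,-0.065,0.021,0],[0,-0.09,0.029,0],[0,-0.105,0.034,0],[0,-0.113,0.0365,0],[0,-0.113,0.0365,0],[0,-0.113,0.0365,0]]]'; python3 to.py 592.6 -60.4 103 -0.12
```

```text
time_s: 47.67
eef_pos: [569.7, 54.1, 252.8]
tool_rot: [-2.928, 1.57, -3.053]
force: [1.0, -0.4, -3.3]
finger_gap: 43.0
time_s: 48.25
eef_pos: [592.1, -59.8, 253.1]
tool_rot: [2.514, 1.57, 2.388]
force: [-0.2, 0.1, -2.5]
finger_gap: 42.9
shift [ 0.1501 -0.0006  0.0007] roll -0.006 or 3.136 t 48.25 j [-0.24  0.33  0.18  1.42  0.   -0.12] gap 42.9 toolx [-0.001  0.001 -1.   ] tooly [0.126 0.992 0.001]
```

```bash
python3 -m crank '[[[0.015,-0.001,0,0],[0.035,-0.001,0,0],[0.058,-0.001,0,0],[0.08,-0.001,0,0],[0.1,-0.001,0,0],[0.115,-0.001,0,0],[0.125,-0.001,0,0],[0.13,-0.001,0,0]]]'; python3 -m crank '[[[0.003,0.001,0,0],[0.006,0.001,0,0],[0.009,0.001,0,0],[0.012,0.001,0,0],[0.0145,0.001,0,0],[0.016,0.001,0,0],[0.016,0.001,0,0]]]'; python3 to.py 592.6 -60.4 103 -0.12
```

```text
time_s: 48.92
eef_pos: [591.6, -59.8, 122.1]
tool_rot: [2.883, 1.569, 2.759]
force: [0.2, 0.3, -2.7]
finger_gap: 43.3
time_s: 49.5
eef_pos: [592.3, -60.4, 107.1]
tool_rot: [2.89, 1.571, 2.764]
force: [0.4, -0.3, -2.1]
finger_gap: 42.9
shift [0.0041 0.0001 0.0003] roll -0.006 or 3.136 t 49.5 j [-0.24  0.4  -0.1   1.08  0.   -0.12] gap 42.9 toolx [-0.  0. -1.] tooly [0.126 0.992 0.   ]
```

```bash
python3 -m crank '[[[0.001,0,0,0],[0.002,0,0,0],[0.003,0,0,0],[0.004,0,0,0],[0.0045,0,0,0],[0.005,0,0,0],[0.005,0,0,0],[0.005,0,0,0]]]'; python3 to.py 592.6 -60.4 103;python3 - <<'E'
from h import *
c=read_camera("side"); crop(c,220,80,340,240,4,"s23.png")
E
```

```text
time_s: 50.17
eef_pos: [592.6, -60.4, 103.0]
tool_rot: [-0.081, 1.57, -0.206]
force: [-1.4, 2.1, 5.8]
finger_gap: 42.9
shift [ 0. -0. -0.] t 50.17 j [-0.24  0.4  -0.11  1.06  0.   -0.12] gap 42.9 toolx [ 0.001 -0.    -1.   ] tooly [ 0.125  0.992 -0.   ]
```

View pics/s23.png

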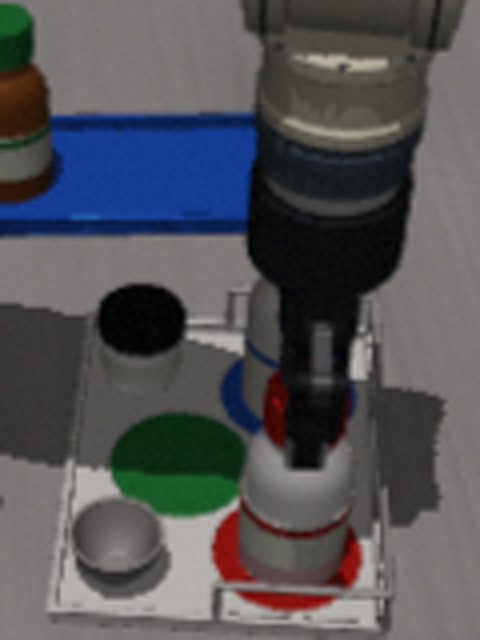

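Red stands in contact on its spot; release and fetch green.

```bash
python3 -m crank '[[[0,0,0,0],[0,0,0,0],[0,0,0,0],[0,0,0,0],[0,0,0,0],[0,0,0,0],[0,0,0,0],[0,0,0,0]]]' 1; python3 -m crank '[[[-0.01,0,0,0],[-0.03,0,0,0],[-0.055,0,0,0],[-0.08,0,0,0],[-0.1,0,0,0],[-0.12,0,0,0],[-0.128,0,0,0],[-0.128,0,0,0]]]'; python3 to.py 437.2 309 231 -0.12
```

```text
time_s: 50.88
eef_pos: [592.4, -60.4, 102.2]
tool_rot: [2.475, 1.571, 2.349]
force: [0.3, 0.9, -0.2]
finger_gap: 85.5
time_s: 51.55
eef_pos: [593.1, -60.5, 232.7]
tool_rot: [-0.113, 1.567, -0.239]
force: [0.1, 1.0, -0.4]
finger_gap: 85.3
shift [ 0.0008  0.347  -0.201 ] roll -0.006 or 3.136 t 51.55 j [-0.24  0.34  0.14  1.37  0.   -0.12] gap 85.3 toolx [ 0.004 -0.001 -1.   ] tooly [ 0.125  0.992 -0.   ]
```

```bash
python3 -m crank '[[[0,0.015,-0.009,0],[0,0.042,-0.024,0],[0,0.072,-0.042,0],[0,0.102,-0.059,0],[0,0.132,-0.076,0],[0,0.162,-0.094,0],[0,0.192,-0.111,0],[0,0.222,-0.129,0]]]'; python3 -m crank '[[[0,0.03,-0.017,0],[0,0.06,-0.035,0],[0,0.085,-0.049,0],[0,0.105,-0.061,0],[0,0.118,-0.068,0],[0,0.125,-0.072,0],[0,0.125,-0.072,0],[0,0.125,-0.072,0]]]'; python3 to.py 437.2 309 103.5 -0.12; python3 - <<'E'
from h import *
c=read_camera("side"); cv2.imwrite("pics/s24.png",c["frame"][:,:,::-1])
E
```

```text
time_s: 52.22
eef_pos: [490.3, 177.7, 228.9]
tool_rot: [-2.894, 1.569, -3.02]
force: [1.3, 0.2, 0.5]
finger_gap: 85.3
time_s: 52.88
eef_pos: [436.0, 309.0, 229.6]
tool_rot: [-2.365, 1.57, -2.49]
force: [0.6, 0.4, 0.7]
finger_gap: 85.3
shift [0.1261 0.0003 0.0013] roll -0.005 or 3.137 t 52.88 j [ 0.46  0.23 -0.02  1.32 -0.    0.58] gap 85.3 toolx [-0.001 -0.001 -1.   ] tooly [ 0.125  0.992 -0.001]
```

View pics/s24.png

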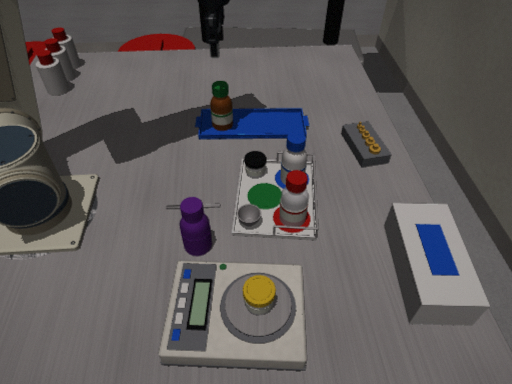

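```bash
python3 -m crank '[[[0.02,0,0.001,0],[0.04,0,0.001,0],[0.06,0,0.001,0],[0.08,0,0.001,0],[0.1,0,0.001,0],[0.115,0,0.001,0],[0.123,0,0.001,0],[0.1275,0,0.001,0]]]'
python3 -m crank '[[[0,0,0,0],[0,0,0,0]]]'; python3 to.py 437.2 309.3 103.5 -0.12
```

```text
time_s: 53.6
eef_pos: [437.5, 307.9, 101.7]
tool_rot: [-2.492, 1.569, -2.619]
force: [0.5, -0.2, 0.5]
finger_gap: 85.3
time_s: 53.77
eef_pos: [438.0, 308.8, 103.4]
tool_rot: [0.542, 1.57, 0.416]
force: [0.7, -0.5, 0.1]
finger_gap: 85.4
shift [-0.0001  0.0004 -0.0009] roll -0.006 or 3.135 t 53.77 j [ 0.46  0.3  -0.25  1.01 -0.    0.58] gap 85.4 toolx [ 0.001  0.    -1.   ] tooly [0.126 0.992 0.   ]
```

```bash
python3 -m crank '[[[0,0.0004,-0.0009,0],[0,0.0004,-0.0009,0],[0,0.0004,-0.0009,0],[0,0.0004,-0.0009,0],[0,0.0004,-0.0009,0],[0,0.0004,-0.0009,0],[0,0.0004,-0.0009,0],[0,0.0004,-0.0009,0]]]' -1 50; python3 -m crank '[[[0,0,0,0],[0,0,0,0],[0,0,0,0],[0,0,0,0]]]'; python3 -m crank '[[[-0.005,0,0,0],[-0.015,0,0,0],[-0.035,0,0,0],[-0.06,0,0,0],[-0.085,0,0,0],[-0.11,0,0,0],[-0.135,0,0,0],[-0.15,0,0,0]]]';  python3 to.py 536.6 14.5 255 -0.12
```

```text
time_s: 54.43
eef_pos: [436.8, 309.7, 103.5]
tool_rot: [0.598, 1.57, 0.472]
force: [-2.0, 0.2, 5.1]
finger_gap: 43.0
time_s: 54.77
eef_pos: [436.8, 309.7, 103.5]
tool_rot: [0.626, 1.57, 0.501]
force: [-0.9, -0.1, 5.0]
finger_gap: 43.1
time_s: 55.43
eef_pos: [436.9, 309.6, 256.2]
tool_rot: [0.578, 1.568, 0.452]
force: [1.0, -0.0, -2.2]
finger_gap: 42.9
shift [ 0.0011 -0.2803  0.136 ] roll -0.006 or 3.136 t 55.43 j [ 0.46  0.23  0.04  1.38 -0.    0.59] gap 42.9 toolx [ 0.003  0.001 -1.   ] tooly [0.125 0.992 0.002]
```

Target TCP on the spot is 102.5 (foot at 3 mm).

```bash
python3 -m crank '[[[0,-0.01,0.005,0],[0,-0.03,0.015,0],[0,-0.055,0.027,0],[0,-0.085,0.041,0],[0,-0.115,0.056,0],[0,-0.145,0.07,0],[0,-0.175,0.085,0],[0,-0.205,0.0995,0]]]'; python3 -m crank '[[[0,-0.025,0.012,0],[0,-0.05,0.024,0],[0,-0.067,0.0325,0],[0,-0.0755,0.0365,0],[0,-0.0755,0.0365,0],[0,-0.0755,0.0365,0]]]'; python3 to.py 536.6 14.5 102.5 -0.12
```

```text
time_s: 56.1
eef_pos: [509.4, 91.5, 252.3]
tool_rot: [-2.851, 1.57, -2.977]
force: [1.3, 0.6, -3.6]
finger_gap: 42.7
time_s: 56.6
eef_pos: [536.0, 13.9, 252.3]
tool_rot: [2.936, 1.57, 2.809]
force: [0.2, 0.4, -2.6]
finger_gap: 43.1
shift [0.1498 0.0007 0.0007] roll -0.007 or 3.135 t 56.6 j [-0.13  0.23  0.04  1.38  0.   -0.  ] gap 43.1 toolx [-0.001  0.    -1.   ] tooly [0.127 0.992 0.   ]
```

```bash
python3 -m crank '[[[0.015,0,0,0],[0.035,0,0,0],[0.058,0,0,0],[0.08,0,0,0],[0.1,0,0,0],[0.115,0,0,0],[0.125,0,0,0],[0.13,0,0,0]]]'; python3 -m crank '[[[0.003,0.001,0,0],[0.006,0.001,0,0],[0.009,0.001,0,0],[0.012,0.001,0,0],[0.0145,0.001,0,0],[0.0155,0.001,0,0],[0.0155,0.001,0,0]]]'; python3 to.py 536.6 14.5 102.5 -0.12
```

```text
time_s: 57.27
eef_pos: [535.4, 15.2, 121.6]
tool_rot: [3.054, 1.569, 2.93]
force: [-0.4, 0.4, -2.4]
finger_gap: 42.9
time_s: 57.85
eef_pos: [536.4, 15.1, 107.2]
tool_rot: [3.002, 1.571, 2.876]
force: [0.2, -0.1, -2.2]
finger_gap: 43.2
shift [ 0.0047 -0.0006  0.0002] roll -0.006 or 3.136 t 57.85 j [-0.13  0.3  -0.24  1.02  0.   -0.  ] gap 43.2 toolx [-0.  0. -1.] tooly [0.126 0.992 0.   ]
```

```bash
python3 -m crank '[[[0.001,-0.0005,0,0],[0.002,-0.0005,0,0],[0.003,-0.0005,0,0],[0.004,-0.0005,0,0],[0.0045,-0.0005,0,0],[0.005,-0.0005,0,0],[0.0055,-0.0005,0,0],[0.0055,-0.0005,0,0]]]'; python3 to.py 536.6 14.5 102.5
```

```text
time_s: 58.52
eef_pos: [536.7, 14.6, 102.6]
tool_rot: [-0.059, 1.57, -0.185]
force: [-1.7, -0.1, 5.6]
finger_gap: 42.9
shift [ 0.0001 -0.0001 -0.0001] t 58.52 j [-0.13  0.31 -0.25  1.01 -0.   -0.  ] gap 42.9 toolx [ 0.001 -0.    -1.   ] tooly [ 0.125  0.992 -0.   ]
```

```bash
python3 -m crank '[[[0,0,0,0],[0,0,0,0],[0,0,0,0],[0,0,0,0],[0,0,0,0],[0,0,0,0],[0,0,0,0],[0,0,0,0]]]' 1; python3 -m crank '[[[-0.01,0,0,0],[-0.03,0,0,0],[-0.055,0,0,0],[-0.08,0,0,0],[-0.11,0,0,0],[-0.14,0,0,0],[-0.15,0,0,0],[-0.15,0,0,0]]]'; python3 -m crank '[[[0,-0.02,-0.009,0],[0,-0.05,-0.022,0],[0,-0.08,-0.035,0],[0,-0.11,-0.048,0],[0,-0.14,-0.062,0],[0,-0.17,-0.075,0],[0,-0.2,-0.088,0],[0,-0.23,-0.101,0]]]';  python3 -m crank '[[[0,-0.03,-0.013,0],[0,-0.06,-0.026,0],[0,-0.09,-0.04,0],[0,-0.115,-0.05,0],[0,-0.135,-0.06,0],[0,-0.135,-0.06,0],[0,-0.135,-0.06,0]]]';python3 - <<'E'
from h import *
for n in("top","side"):
    c=read_camera(n); cv2.imwrite(f"pics/{n}_end.png",c["frame"][:,:,::-1]);np.savez(f"{n}_end.npz",**c)
E
```

```text
time_s: 59.18
eef_pos: [536.4, 14.6, 101.7]
tool_rot: [2.936, 1.571, 2.811]
force: [0.2, -0.2, 0.3]
finger_gap: 85.5
time_s: 59.85
eef_pos: [537.5, 14.6, 255.2]
tool_rot: [-0.001, 1.565, -0.127]
force: [0.3, 0.2, -0.7]
finger_gap: 85.6
time_s: 60.52
eef_pos: [405.9, -201.6, 250.8]
tool_rot: [2.598, 1.569, 2.472]
force: [0.5, -0.4, -0.1]
finger_gap: 85.4
time_s: 61.1
eef_pos: [330.0, -327.7, 250.6]
tool_rot: [2.248, 1.569, 2.12]
force: [-0.0, 0.3, -0.4]
finger_gap: 85.1
```

View pics/top_end.png

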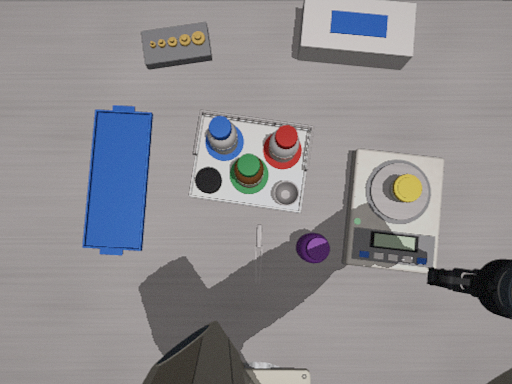

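View pics/side_end.png

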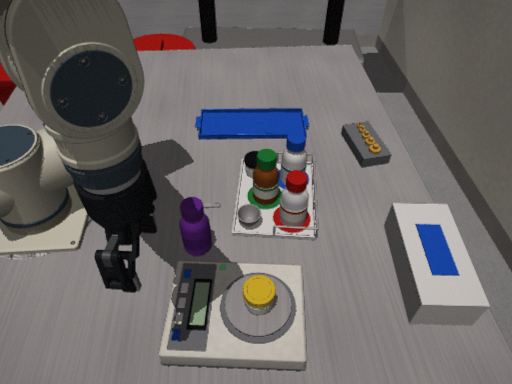

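```bash
python3 - <<'E'
from h import *
for f in("top0.npz","top_end.npz"):
    c=dict(np.load(f));P=cloud(c);hsv=cv2.cvtColor(c["frame"],cv2.COLOR_RGB2HSV)
    for nm,h0,h1 in(("blue",105,128),("green",50,85),("red",0,6)):
        p=P[blob(c,P,h0,h1,125,150,reg=(190,100,320,220))]; print(f,nm,p.mean(0).round(1),np.round(cv2.minEnclosingCircle(p[:,:2].astype(np.float32))[0],1))
    m=(hsv[...,2]<60)&(P[...,2]>45)&(P[...,2]<60); m[:,:185]=0;m[:,230:]=0;m[:160]=0;m[200:]=0; p=P[m];print("black",len(p),p.mean(0))
    if f!="top0.npz":
        m=(hsv[...,0]>=18)&(hsv[...,0]<=35)&(hsv[...,1]>90)&(P[...,2]>105)&(P[...,2]<125); m[:,:350]=0;p=P[m];print("pot",p.mean(0),cv2.minEnclosingCircle(p[:,:2].astype(np.float32)))
s=r.state();print(s["force"],s["finger_gap"],np.abs(s["qvel"]).max())
E
```

```text
top0.npz blue [608.9  71.8 137.5] [610.8  72.8]
top0.npz green [536.4  14.4 138. ] [537.1  14.1]
top0.npz red [593.  -58.7 137.9] [593.7 -59.1]
black 503 [517.66290512 100.26200097  53.51446134]
top_end.npz blue [610.3  70.1 137.6] [612.   70.8]
top_end.npz green [536.1  14.3 137.8] [537.  14.]
top_end.npz red [592.7 -59.2 138. ] [593.7 -59.9]
black 502 [517.61251149 100.25164568  53.35752854]
pot [ 494.06665807 -299.52431938  114.51085288] ((494.486328125, -300.47149658203125), 28.816389083862305)
[-0.26928085  1.19166825 -0.22428946] 84.97962040651642 0.017500478130906365
```

All placements measure within about 2 mm and the black pot has not moved. Handing in.

```bash
python3 -m crank '[[[0,0,0,0],[0,0,0,0],[0,0,0,0],[0,0,0,0]]]'; python3 -c "
from cell import r
print(r.finish_job())"
```

```text
time_s: 61.53
eef_pos: [331.2, -326.8, 251.9]
tool_rot: [-1.032, 1.571, -1.157]
force: [-0.3, 0.5, -0.4]
finger_gap: 85.5
the job is handed in; nothing more can be done
None
```

I moved all three bottles to the blue side tray and set the yellow-lidded pot on the balance pan. Then I put each bottle back on the spot of its own colour and handed the job in at about 61.5 s; no verdict was reported.

The last top-camera check, with the arm clear and the gripper open, showed:
- **Bottles:** upright (cap tops at 138 mm), each within about 2 mm of the middle of its spot.
- **Yellow-lidded pot:** within about 2 mm of the pan's middle.
- **Black-lidded pot:** moved less than 0.1 mm.

One disagreement: the side camera's hand-read y positions differed from the top camera's by 3 to 13 mm. I put most of that down to how I read the ellipse centres in its slanted view. I used the top camera, whose cap positions matched where the gripper had set the bottles down.

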